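# Load the swab shaker and start it

### The arm

A 6-joint arm with a two-finger parallel gripper is mounted at the origin on the work surface. World frame = base frame: x ahead of the robot, y to its left, z up, the work surface at z = 0. Lengths are in m, angles in rad, forces in N, time in s.
With the tool pointing down it reaches from about 0.35 to 0.975 m from the base axis. Payload 4.9 kg.
Tool frame: the origin (TCP) lies at the very end of the fingers, on their centre line; the grasp point (between the pads) lies 19 mm behind it; z points along the fingers, y is the line along which they close (so a half turn about z gives the same grasp; the last joint's range is limited). The gripper opens to 85 mm and grips with 20 to 120 N. Pads are 22 mm wide; open, the fingers measure 114 mm over their backs; the gripper's body (76 mm by 85 mm) begins 54 mm behind the grasp point. The pads swing forward as they close: fully open they stand 13 mm farther back than shut.
Start: joints at [-1.307, 0.053, 1.613, -0, 1.476, -0.119], TCP at [0.233, -0.58, 0.194] pointing down, gripper open.
Joint ranges: [-3.01, 3.01], [-1.01, 2.22], [0.06, 2.58], [-1.02, 4.17], [0.09, 2.62], [-3.14, 3.14]. Speed limits (rad/s): [2.57, 2.57, 3.14, 3.14, 3.14, 3.14].

### API

Orientations are given as a unit quaternion [w, x, y, z].
In Python, from plant import monitor, vision, manip gives the robot as it stands. The module is installed in compiled form; this text tells all that it offers.
- The arm moves only by the tool arm_command, never from a script. Its argument "rows" is a list of rows, each a list of 3 entries, a list of its own where there are three numbers: the finger opening in mm, from 0 to 85.4, then the shift along the world's x, y, z in units of 30 cm (1.0 is 30 cm), then the turn, a rotation vector about the world's x, y, z in units of pi/2 rad (1.0 is pi/2 rad). In form: [[claw, [x, y, z], [wx, wy, wz]], ...]. A call has 1 to 12 rows; each row is the pose to reach, as a shift and turn from the pose commanded when the call began; what a row does not reach only later rows make up. A row lasts 1/12 s, in which the tool goes at most 41.7 mm and 7.16 degrees, less where a joint would pass 70% of its speed; a pose out of reach is approached as far as the arm can. A call with a number of a shift or a turn outside -1 to 1 is refused whole. A call with a gripper value outside its range is refused whole. The fingers move at their own pace and stop on an object; the grip force is fixed at half the most. Time passes only in rows, so rows that repeat a pose let the fingers close. It gives the time, the measured TCP pose, the force, the opening and the grip force at its end, in the units of the state.
- monitor.state(): the state, without advancing time (a new reading comes with each control period).
- vision.grab_frame(name): name is "scene" or "top" or "wrist"; returns a dict with "color" (420x560x3 uint8, red, green, blue), "z_map" (420x560 float32, m along the optical axis (not along the pixel's ray), 0 where there is no reading), "mtx" (3x3 intrinsics, pixels), "R" (3x3) and "t" (3): a world point X has camera coordinates R X + t. Camera axes: x right, y down, z forward; pixel columns grow to the right and rows downward; lengths in m; the calibration is good to about 2 mm. A picture is of the moment at which its call begins.
- manip.job_done(): hands the job in; it is judged then, once.
The state is a dict: "time": time; "joint_pos": joint angles; "joint_vel": joint speeds; "joint_efforts": joint torques, N m; "tool_pos": TCP position; "tool_rot": TCP orientation; "contact_force": force on the tool from outside, world axes, zero at the start; "ft_torque": the same for the moment, N m; "gripper_width": opening from 0.0 (shut) to 1.0 (fully open); "grasp_force": force on a finger pad.
Only numpy, scipy, OpenCV 4.12 (cv2) and the standard library are available. Lean on these libraries where they do the work, as an engineer would, in place of code of your own. Each camera call takes 0.05 s, during which the arm holds its last target. There are 200 camera calls.

### The job

Lift the hood off the shaker and park it upright in the middle of the blue mat. Push every sampling swab in the black stand tip-first right down to the bottom of a vial, one per vial; then put the hood back over the rack, fully down on its ledge, and last of all throw the lever into the notch of the forked clip. Leave the bottle and the cup alone.

Things in the scene. Friction and masses are not known exactly. Their poses are not given: they have to be found in the camera images.
- swab0: Sampling swab (None all along if absent; 3 to 5 are there): straight round rod 110 mm long, 15 g; white tip half 9 mm in diameter, wooden handle half 10 mm. Origin at the centre of its tip end, z along the rod towards the handle end. It starts upright, tip down, in a pocket of the stand: tip 10 mm, handle end 120 mm above the table; home in a vial, 36 and 146 mm.
- swab1: Sampling swab (None all along if absent; 3 to 5 are there): straight round rod 110 mm long, 15 g; white tip half 9 mm in diameter, wooden handle half 10 mm. Origin at the centre of its tip end, z along the rod towards the handle end. It starts upright, tip down, in a pocket of the stand: tip 10 mm, handle end 120 mm above the table; home in a vial, 36 and 146 mm.
- swab2: Sampling swab (None all along if absent; 3 to 5 are there): straight round rod 110 mm long, 15 g; white tip half 9 mm in diameter, wooden handle half 10 mm. Origin at the centre of its tip end, z along the rod towards the handle end. It starts upright, tip down, in a pocket of the stand: tip 10 mm, handle end 120 mm above the table; home in a vial, 36 and 146 mm.
- swab3: Sampling swab (None all along if absent; 3 to 5 are there): straight round rod 110 mm long, 15 g; white tip half 9 mm in diameter, wooden handle half 10 mm. Origin at the centre of its tip end, z along the rod towards the handle end. It starts upright, tip down, in a pocket of the stand: tip 10 mm, handle end 120 mm above the table; home in a vial, 36 and 146 mm.
- swab4: Sampling swab (None all along if absent; 3 to 5 are there): straight round rod 110 mm long, 15 g; white tip half 9 mm in diameter, wooden handle half 10 mm. Origin at the centre of its tip end, z along the rod towards the handle end. It starts upright, tip down, in a pocket of the stand: tip 10 mm, handle end 120 mm above the table; home in a vial, 36 and 146 mm.
- stand: Black plastic block, 165 mm along its x, 50 mm along its y, 45 mm high, fixed. Origin at the centre of its underside. Five pockets, 12 mm wide and 35 mm deep, in a row along its x at x = -64, -32, 0, 32 and 64 mm. It stands left or right of the shaker.
- station: Shaker, fixed: light grey base 130 mm (x) by 330 mm (y), 30 mm high, origin at the centre of its underside. On it, centred at y = 60 mm: aluminium vial rack 70 x 176 mm, top 88 mm above the table, 5 amber vials 34 mm apart in a row along y, and around it a black ledge 110 x 206 mm, top 60 mm above the table. Lever axis upright at x = 0, y = -80 mm. Its -x faces the robot at yaw 0.
- vial0 (a point): Centre of the mouth of vial 0 (at y = -8 mm, x = 0 of the station), rim 98 mm above the table. Vial bore 14 mm, outside 22 mm, inside depth 62 mm (floor 36 mm above the table); starts empty; any swab may go into any vial. Its x, y axes are the station's.
- vial1 (a point): Centre of the mouth of vial 1 (at y = 26 mm, x = 0 of the station), rim 98 mm above the table. Vial bore 14 mm, outside 22 mm, inside depth 62 mm (floor 36 mm above the table); starts empty; any swab may go into any vial. Its x, y axes are the station's.
- vial2 (a point): Centre of the mouth of vial 2 (at y = 60 mm, x = 0 of the station), rim 98 mm above the table. Vial bore 14 mm, outside 22 mm, inside depth 62 mm (floor 36 mm above the table); starts empty; any swab may go into any vial. Its x, y axes are the station's.
- vial3 (a point): Centre of the mouth of vial 3 (at y = 94 mm, x = 0 of the station), rim 98 mm above the table. Vial bore 14 mm, outside 22 mm, inside depth 62 mm (floor 36 mm above the table); starts empty; any swab may go into any vial. Its x, y axes are the station's.
- vial4 (a point): Centre of the mouth of vial 4 (at y = 128 mm, x = 0 of the station), rim 98 mm above the table. Vial bore 14 mm, outside 22 mm, inside depth 62 mm (floor 36 mm above the table); starts empty; any swab may go into any vial. Its x, y axes are the station's.
- hood: Loose grey plastic hood, about 250 g, a box open below: 92 mm (x) by 198 mm (y), 98 mm high, inside 82 x 188 x 94 mm. On top in the middle a black bar handle along its y: 80 mm long, 14 mm wide, 35 mm high (98 to 133 mm above the origin). Origin at the centre of its lower rim, z up. It starts seated over the rack.
- mat: Flat thin blue rubber mat on the table, 240 mm along its x, 130 mm along its y, fixed, no obstacle; origin at its centre. It lies on the side of the shaker opposite the stand, and it is the place to park the hood upright while loading (lengthwise: the hood's y along the mat's x).
- hood_seat (a point): Where the hood's origin lies when seated over the rack: rack centre at ledge height, 60 mm above the table; axes are the station's. The hood fits over the aluminium block with 6 mm play each side, its y along the station's y, either way round, and rests on the black ledge.
- lever (a joint): Angle of the lever in rad, 0 to 2.2: turns about an upright axis, growing counter-clockwise seen from above; starts parked at 0 to 0.3. Seen in the station's frame the lever points along angle -2.671 + joint value. It stays where it is left (friction about 2 N at the knob).
- lever_knob (a point): Top centre of the lever's upright black round knob: 18 mm in diameter, 47 mm long (50 to 97 mm above the table), 62 mm from the lever's axis.
- lever_pointer (a point): End of the lever's thin steel pointer, 78 mm from the lever's axis, 51 mm above the table.
- notch_clip: Steel forked clip on the round plate under the lever, fixed for this run; it marks the notch. Origin on the lever's axis (on top of the base, 30 mm above the table); its x points along the direction in which the lever must point. Two prongs 24 mm high, 12 mm apart, 75 to 89 mm from the axis; the lever's pointer goes in between them. It is not an obstacle to the lever.
- notch (a point): The notch: the point between the prongs, 78 mm from the lever's axis and 51 mm above the table, where the end of the pointer must be.
- solvent_bottle: Bystander: white bottle, 56 mm in diameter, 110 mm high, beyond the shaker. Origin at the centre of its underside.
- sample_cup: Bystander: clear cup with lid, 50 mm in diameter, 70 mm high, beyond the shaker. Origin at the centre of its underside.
There are look-alikes about, which are no part of the job. Of the things that look like the hood, the smaller one is meant.

How it is judged:
On the way, in this order (a step that is already met when the one before it is completed fails the run):
1. the hood stands upright on the mat, within 60 mm of its middle (horizontal distance between hood and mat below 0.06 m and height (world z) of hood below 0.008 m and angle between hood's own z axis and vertical below 0.05 rad and contact force between hood and the fingers below 0.2 N), for 0.3 s.
2. every swab stands tip-down on the floor of a vial ((horizontal distance between swab0 and vial0 below 0.006 m or horizontal distance between swab0 and vial1 below 0.006 m or horizontal distance between swab0 and vial2 below 0.006 m or horizontal distance between swab0 and vial3 below 0.006 m or horizontal distance between swab0 and vial4 below 0.006 m) and (horizontal distance between swab1 and vial0 below 0.006 m or horizontal distance between swab1 and vial1 below 0.006 m or horizontal distance between swab1 and vial2 below 0.006 m or horizontal distance between swab1 and vial3 below 0.006 m or horizontal distance between swab1 and vial4 below 0.006 m) and (horizontal distance between swab2 and vial0 below 0.006 m or horizontal distance between swab2 and vial1 below 0.006 m or horizontal distance between swab2 and vial2 below 0.006 m or horizontal distance between swab2 and vial3 below 0.006 m or horizontal distance between swab2 and vial4 below 0.006 m) and (horizontal distance between swab3 and vial0 below 0.006 m or horizontal distance between swab3 and vial1 below 0.006 m or horizontal distance between swab3 and vial2 below 0.006 m or horizontal distance between swab3 and vial3 below 0.006 m or horizontal distance between swab3 and vial4 below 0.006 m) and (horizontal distance between swab4 and vial0 below 0.006 m or horizontal distance between swab4 and vial1 below 0.006 m or horizontal distance between swab4 and vial2 below 0.006 m or horizontal distance between swab4 and vial3 below 0.006 m or horizontal distance between swab4 and vial4 below 0.006 m) and height (world z) of each of swab0, swab1, swab2, swab3, swab4 below 0.041 m), for 0.3 s.
3. the hood sits on the ledge over the rack, let go (all of step 2 and distance between hood and hood_seat below 0.013 m and angle between hood's own z axis and vertical below 0.05 rad and contact force between hood and the fingers below 0.2 N), for 0.3 s.
4. the lever's pointer is in the notch of the clip (horizontal distance between lever_pointer and notch below 0.008 m), for 0.3 s.
At the end, for the whole second after the job is handed in: Each swab present: tip within 6 mm of a vial's axis and at most 5 mm above its floor; hood within 13 mm of its seat, level within 0.05 rad; lever pointer within 8 mm of the notch seen from above; hood and lever at rest. Order: hood off, swabs, hood on, lever (all of step 2 and distance between hood and hood_seat below 0.013 m and angle between hood's own z axis and vertical below 0.05 rad and horizontal distance between lever_pointer and notch below 0.008 m and linear speed of hood below 0.02 m/s and velocity of joint lever between -0.05 and 0.05 rad/s); the robot touches nothing.
It fails at once if the bottle is pushed more than 30 mm aside or tipped over (distance of solvent_bottle from where it was at the start of the episode above 0.03 m or angle between solvent_bottle's own z axis and vertical above 0.5 rad).
It fails at once if the cup is pushed more than 30 mm aside or tipped over (distance of sample_cup from where it was at the start of the episode above 0.03 m or angle between sample_cup's own z axis and vertical above 0.5 rad).
Of swab0, swab1, swab2, swab3, swab4 only 3 to 5 are there at a start; the rules pass over those that are not, and their reading is None.
At some moment in a run one of hood may be knocked a few centimetres aside while the robot is not near it.
It also fails if it takes over 210 s, if anything falls off the work surface, if the arm or the gripper's body presses on something with over 40 N, if the wrist force passes 120 N, or if a joint passes its speed limit or range.

## Working session

There is one attempt and no reset: what is moved stays moved. The work goes in short steps, Python scripts to look and compute and a tool call to move; the robot and the scene stay as the last step left them, time stands still between calls to the robot, and variables do not carry over. Pictures are saved under pics/ and viewed, at most 14 in all, crops included, and the job is handed in when it is done.

Besides the shell and the picture viewer there is one more tool, called by a JSON object that holds its "fn" and its "kwargs". arm_command: Moves the arm, as the interface text tells. Shifts and turns lie within -1 to 1; 1 stands for 30 cm of shift or pi/2 rad of turn. Its arguments: {"type":"object","properties":{"rows":{"type":"array"}},"required":["rows"]}

```bash
mkdir -p pics; cat > h.py <<'E'
import numpy as np, cv2
from plant import monitor, vision, manip
def grab(n, save=None):
    f=vision.grab_frame(n)
    if save: cv2.imwrite('pics/'+save, f['color'][:,:,::-1])
    np.savez('last_%s.npz'%n, **f)
    return f
def load(n): return dict(np.load('last_%s.npz'%n))
def ray(f,u,v,z):
    "cast pixel onto plane at height z"
    R,t=f['R'],f['t']; c=-R.T@t
    d=R.T@np.linalg.inv(f['mtx'])@np.array([u,v,1.])
    return c+d*(z-c[2])/d[2]
def cloud(f):
    h,w=f['z_map'].shape; v,u=np.mgrid[:h,:w]
    p=np.stack([u,v,np.ones_like(u)],-1)@np.linalg.inv(f['mtx']).T*f['z_map'][...,None]
    return (p-f['t'])@f['R']
def proj(f,X):
    q=f['mtx']@(f['R']@np.asarray(X)+f['t']); return q[:2]/q[2]
E
python3 - <<'E'
from h import *
a=grab('top','top1.png'); b=grab('scene','scene1.png')
for f in (a,b): print(f['mtx'],-f['R'].T@f['t'],f['R'])
print(monitor.state())
E
```

```text
[[475.57065908   0.         272.71170296]
 [  0.         475.57065908 201.88454463]
 [  0.           0.           1.        ]] [0.31741009 0.01176663 1.04475741] [[-0.007083   -0.9999732   0.00185479]
 [-0.98263284  0.00661621 -0.18544251]
 [ 0.18542527 -0.00313607 -0.98265336]]
[[409.78673692   0.         280.90716516]
 [  0.         409.78673692 204.89604601]
 [  0.           0.           1.        ]] [ 1.11974153 -0.40821557  0.65252358] [[ 0.54962774  0.83534021  0.01077422]
 [ 0.51757544 -0.33036824 -0.78928606]
 [-0.65576292  0.43938999 -0.61393113]]
{'time': 0.1, 'joint_pos': array([-1.30700098e+00,  5.33152443e-02,  1.61417127e+00,  2.81817957e-05,
        1.47598561e+00, -1.19016568e-01]), 'joint_vel': array([ 0.000169  , -0.00010294, -0.00224832,  0.00013144,  0.00020728,
        0.00021829]), 'joint_efforts': array([-9.29506882e-06, -3.94901204e+01, -3.71363997e+01, -1.30804701e-04,
        3.91917667e-03, -7.97031987e-06]), 'tool_pos': array([ 0.23328889, -0.57914457,  0.19276218]), 'tool_rot': array([-9.38287178e-04,  9.81737560e-01,  1.90237958e-01, -5.39777437e-05]), 'contact_force': array([-0.70012214,  0.30695114,  0.14579093]), 'ft_torque': array([-0.00151943, -0.0385477 , -0.02021458]), 'grasp_force': 0.0, 'gripper_width': 1.0051954034580206}
```

View pics/top1.png

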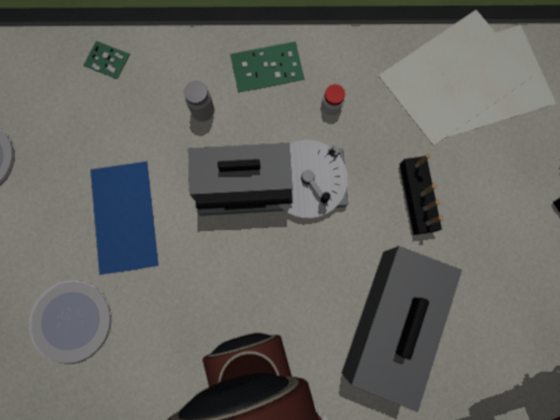

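View pics/scene1.png

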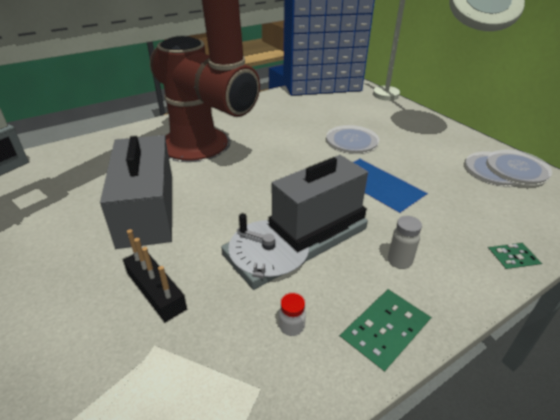

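Top view: the hood is at (240,170) with its handle at (240,165). The round plate and lever hub are at (308,178), the knob at (325,198) and the clip at about (335,153). The stand, at (421,195), holds 4 swabs, and the blue mat is at (124,217). The big look-alike hood is at (402,328).

```bash
python3 - <<'E'
from h import *
a=load('top'); b=load('scene')
P=cloud(a); c=a['color'].astype(int)
hsv=cv2.cvtColor(a['color'],cv2.COLOR_RGB2HSV)
def rect(mask,z,name,roi):
    m=np.zeros(mask.shape,np.uint8); x0,y0,x1,y1=roi; m[y0:y1,x0:x1]=mask[y0:y1,x0:x1]*255
    cs,_=cv2.findContours(m,0,1); k=max(cs,key=cv2.contourArea)
    w=np.array([ray(a,p[0][0],p[0][1],z)[:2] for p in k],np.float32)*1000
    (cx,cy),s,an=cv2.minAreaRect(w); bx=cv2.boxPoints(((cx,cy),s,an)); 
    e=max((bx[1]-bx[0],bx[2]-bx[1]),key=np.linalg.norm)
    q=P[m>0]; print(name,round(cx,1),round(cy,1),np.round(s,1),'longdir deg',round(np.degrees(np.arctan2(e[1],e[0]))%180,1),'z med',np.round(np.percentile(q[:,2],[5,50,95]),3),'px',len(q))
    return m
Z=P[:,:,2]; val=c.max(2)
rect((hsv[...,0]>100)&(hsv[...,0]<125)&(hsv[...,1]>150),0.0,'mat',(80,150,170,290))
rect((Z>.185)&(Z<.205),.193,'handle(depth)',(180,130,300,220))
rect((val<40)&(Z>.17),.193,'handle(dark)',(180,130,300,220))
rect((Z>.15)&(Z<.21),.158,'hoodtop',(180,130,300,220))
rect((Z>.035)&(Z<.052),.045,'stand',(395,145,450,245))
rect((Z>.015)&(Z<.07)&(val>90),.045,'plate',(270,130,350,220))
m=(hsv[...,0]>5)&(hsv[...,0]<25)&(hsv[...,1]>80); mm=np.zeros(m.shape,np.uint8); mm[145:245,395:450]=m[145:245,395:450]
n,l,s,ct=cv2.connectedComponentsWithStats(mm)
for i in range(1,n):
    if s[i,4]>8: q=P[l==i]; j=q[:,2].argmax(); print('swab',s[i],ct[i],q[j].round(3), np.median(q[q[:,2]>.1],0).round(3))
o=np.hstack([cv2.resize(a['color'][125:225,270:370,::-1],None,fx=4,fy=4,interpolation=2),cv2.resize(b['color'][200:300,210:310,::-1],None,fx=4,fy=4,interpolation=2)])
cv2.imwrite('pics/crop1.png',o)
for y in range(135,225,8): print((Z[y,280:356:6]*1000).astype(int))
E
```

```text
mat 483.7 340.0 [234.4 124.6] longdir deg 8.3 z med [-0.003  0.     0.004] px 5830
handle(depth) 551.5 72.7 [15.2 78.2] longdir deg 93.1 z med [0.188 0.192 0.194] px 331
handle(dark) 548.3 71.8 [17.  76.1] longdir deg 92.9 z med [0.173 0.191 0.195] px 371
hoodtop 551.8 72.7 [ 93.8 197.6] longdir deg 92.9 z med [0.155 0.157 0.191] px 4808
stand 523.2 -311.2 [165.4  54. ] longdir deg 7.7 z med [0.04  0.044 0.047] px 1596
plate 558.3 -89.8 [125.7 173. ] longdir deg 177.5 z med [0.027 0.031 0.053] px 3475
swab [418 154  12  10  53] [423.30188679 158.9245283 ] [ 0.583 -0.302  0.123] [ 0.585 -0.302  0.117]
swab [424 184  12  10  60] [429.45 188.5 ] [ 0.524 -0.311  0.12 ] [ 0.522 -0.311  0.116]
swab [427 200  13   9  62] [433.         203.56451613] [0.317 0.012 1.045] [ 0.49  -0.315  0.116]
swab [430 216  13   8  61] [435.93442623 219.16393443] [0.317 0.012 1.045] [ 0.459 -0.319  0.116]
[-1  2 -1  0 -4 -1  0 -3  2  0 -3  0  0]
[156 158  30  26  28  36  30  30  -2   2   2   0  -1]
[154 156  28  32  32  32  32  29  34  30  32  -1   0]
[156 156  33  28  33  31  30  30  30  32  30   0   1]
[157 157  31  32  32  31  31  31  27  27  30  -1  -2]
[159 156  29  31  56  55  28  32  28  31  29  33   0]
[156 157  32  29  30  48  29  29  29  37  29  33   1]
[133 127  27  29  31  32  51  30  29  31  30  26  -2]
[58 59 61 31 30 30 31 82 91 30 28 29  2]
[29 30 31 32 30 31 32 32 30  4 -1  0 -5]
[-3 -1 -2 28 30 32 30 -2 -1  2  0 -2  0]
[-4  0 -2  2  3  0 -2 -5  1  1 -1 -1  0]
```

View pics/crop1.png

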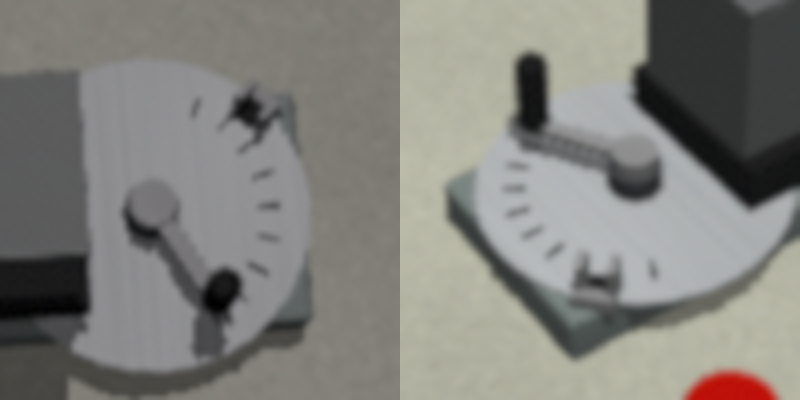

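Crop: on the left the hub is at (155,205), the knob at (220,288) and the clip at (250,110). The scene view on the right shows the clip with two prongs at (597,283). Next I'll check heights from two views.

```bash
python3 - <<'E'
from h import *
a=load('top'); b=load('scene'); P=cloud(a); Q=cloud(b)
print('bighood',np.percentile(P[250:400,350:455,2],[50,99]))
def tri(pa,pb):
    A=[]
    for f,(u,v) in((a,pa),(b,pb)):
        M=f['mtx']@np.c_[f['R'],f['t']]; A+=[u*M[2]-M[0],v*M[2]-M[1]]
    x=np.linalg.svd(np.array(A))[2][-1]; return x[:3]/x[3]
# handle top centroid in both views (dark & high), swab tops
def cen(f,C,roi,lo):
    m=np.zeros(f['z_map'].shape,bool);x0,y0,x1,y1=roi;m[y0:y1,x0:x1]=True
    m&=(C[...,2]>lo)&(f['z_map']>0)&(C[...,2]<.2); v,u=np.nonzero(m); return u.mean(),v.mean()
ha=cen(a,P,(180,130,300,220),.186); hb=cen(b,Q,(270,140,370,240),.186)
print('handle',ha,hb,tri(ha,hb).round(4))
hs=cv2.cvtColor(b['color'],cv2.COLOR_RGB2HSV)
m=((hs[...,0]>5)&(hs[...,0]<25)&(hs[...,1]>90)).astype(np.uint8); m[:, :110]=0; m[:,190:]=0; m[:220]=0; m[310:]=0
n,l,s,ct=cv2.connectedComponentsWithStats(m)
for i in range(1,n):
    if s[i,4]>8: print(s[i])
# axis of lever and clip from clouds
for x in [(0.583,-.302,.12),(.522,-.311,.12),(.49,-.3155,.12),(.459,-.319,.12)]: print(proj(a,x).round(1),proj(b,x).round(1))
st=monitor.state(); print(st['tool_pos'])
E
```

```text
bighood [0.1331238  0.18387512]
handle (np.float64(238.125), np.float64(163.0609756097561)) (np.float64(320.66341463414636), np.float64(163.87317073170732)) [0.5524 0.0725 0.1895]
[127 229  26  41 334]
[157 266  12  24 147]
[426.5 156.5] [161.2 265.6]
[433.1 186. ] [144.7 247.3]
[436.5 201.7] [136.9 238.4]
[439.4 217.2] [130.  229.9]
[ 0.23328889 -0.57914457  0.19276218]
```

{"fn": "arm_command", "kwargs": {"rows": [[85,[0,0,0.3],[0,0,0]],[85,[0,0,0.7],[0,0,0]],[85,[0,0,0.7],[0,0,0]],[85,[0,0,0.7],[0,0,0]],[85,[0,0,0.7],[0,0,0]],[85,[0.5,1,0.7],[0,0,0.4]],[85,[0.5,1,0.7],[0,0,0.4]],[85,[0.5,1,0.7],[0,0,0.4]],[85,[0.5,1,0.7],[0,0,0.4]],[85,[0.5,1,0.7],[0,0,0.4]],[85,[0.5,1,0.7],[0,0,0.4]],[85,[0.5,1,0.7],[0,0,0.4]]]}}

```text
time: 1.1
tool_pos: [0.3642, -0.3169, 0.4032]
tool_rot: [-0.0, 0.875, 0.484, 0.0]
contact_force: [0.6, -0.5, 0.1]
gripper_width: 0.999
grasp_force: 0.0
```

{"fn": "arm_command", "kwargs": {"rows": [[85,[0.5,1,0],[0,0,0.389]],[85,[0.5,1,0],[0,0,0.389]],[85,[0.5,1,0],[0,0,0.389]],[85,[0.5,1,0],[0,0,0.389]],[85,[0.5,1,0],[0,0,0.389]],[85,[0.5,1,0],[0,0,0.389]],[85,[0.5,1,0],[0,0,0.389]],[85,[0.5,1,0],[0,0,0.389]],[85,[0.5,1,0],[0,0,0.389]],[85,[0.5,1,0],[0,0,0.389]],[85,[0.5,1,0],[0,0,0.389]]]}}

```text
time: 2.02
tool_pos: [0.5137, -0.0188, 0.4032]
tool_rot: [-0.0, 0.688, 0.725, -0.001]
contact_force: [-0.2, -0.6, 0.0]
gripper_width: 0.994
grasp_force: 0.0
```

```bash
python3 - <<'E'
from h import *
from scipy.spatial.transform import Rotation as Ro
s=monitor.state(); print(s['time'],s['tool_pos'],s['tool_rot'],s['joint_pos'])
w=grab('wrist','w1.png'); P=cloud(w)
print(-w['R'].T@w['t'])
m=((P[...,2]>.183)&(P[...,2]<.2)&(np.abs(P[...,0]-.55)<.1)).astype(np.uint8)
k=max(cv2.findContours(m,0,1)[0],key=cv2.contourArea)
W=np.array([ray(w,p[0][0],p[0][1],.193)[:2] for p in k],np.float32)*1000
print(cv2.minAreaRect(W), np.median(P[m>0],0))
E
```

```text
2.0167 [ 0.5136951  -0.01883304  0.40315295] [-3.21707235e-04  6.88456091e-01  7.25277768e-01 -5.16699558e-04] [-1.81178096e-01 -2.47603825e-01  1.55131778e+00 -5.32849939e-04
  1.83898225e+00 -2.33398620e-01]
[0.51080515 0.05677778 0.58232444]
((552.259521484375, 71.73052978515625), (14.391863822937012, 78.6656265258789), 2.8710029125213623) [0.55235086 0.07403781 0.19167383]
```

View pics/w1.png

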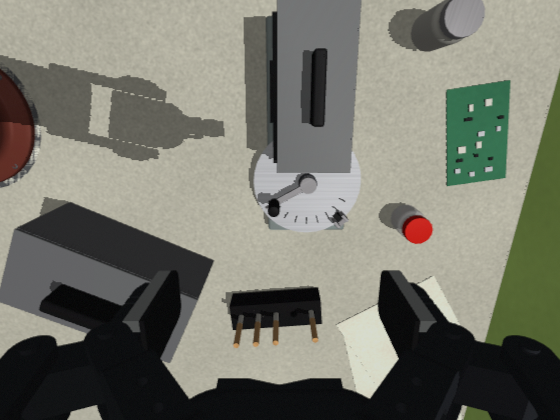

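Wrist view: the hood handle is at (319,87), lined up with the tool. The stand is at (275,310) with 4 swabs, and the plate is at (307,185).

{"fn": "arm_command", "kwargs": {"rows": [[60,[0.129,0.303,0],[0,0,0]],[60,[0.129,0.303,0],[0,0,0]],[60,[0.129,0.303,0],[0,0,0]],[60,[0.129,0.303,-0.1],[0,0,0]],[60,[0.129,0.303,-0.2],[0,0,0]],[60,[0.129,0.303,-0.3],[0,0,0]],[60,[0.129,0.303,-0.4],[0,0,0]],[60,[0.129,0.303,-0.5],[0,0,0]],[60,[0.129,0.303,-0.6],[0,0,0]],[60,[0.129,0.303,-0.68],[0,0,0]],[60,[0.129,0.303,-0.74],[0,0,0]],[60,[0.129,0.303,-0.795],[0,0,0]]]}}

```text
time: 3.07
tool_pos: [0.5517, 0.07, 0.1633]
tool_rot: [-0.001, 0.69, 0.724, -0.001]
contact_force: [0.1, 0.4, 0.7]
gripper_width: 0.701
grasp_force: 0.0
```

{"fn": "arm_command", "kwargs": {"rows": [[60,[0,0,0],[0,0,0]],[60,[0,0,0],[0,0,0]],[0,[0,0,0],[0,0,0]],[0,[0,0,0],[0,0,0]],[0,[0,0,0],[0,0,0]],[0,[0,0,0],[0,0,0]],[0,[0,0,0],[0,0,0]],[0,[0,0,0],[0,0,0]],[0,[0,0,0],[0,0,0]],[0,[0,0,0],[0,0,0]]]}}

```text
time: 3.9
tool_pos: [0.5526, 0.0721, 0.1652]
tool_rot: [0.0, 0.689, 0.725, 0.0]
contact_force: [0.0, -0.2, 0.6]
gripper_width: 0.001
grasp_force: 0.0
```

```bash
python3 - <<'E'
from h import *
a=grab('top'); w=grab('wrist'); b=grab('scene')
cv2.imwrite('pics/c2.png',np.hstack([cv2.resize(a['color'][120:260,160:360,::-1],(400,280)),cv2.resize(b['color'][90:230,220:420,::-1],(400,280))]))
P=cloud(w); m=((P[...,2]>.183)&(P[...,2]<.2)); print(np.median(P[m],0))
s=monitor.state();print(s['gripper_width'],s['tool_pos'])
E
```

```text
[0.55165956 0.09512987 0.19175737]
0.002437641848805622 [0.55254466 0.07206434 0.16512841]
```

View pics/c2.png

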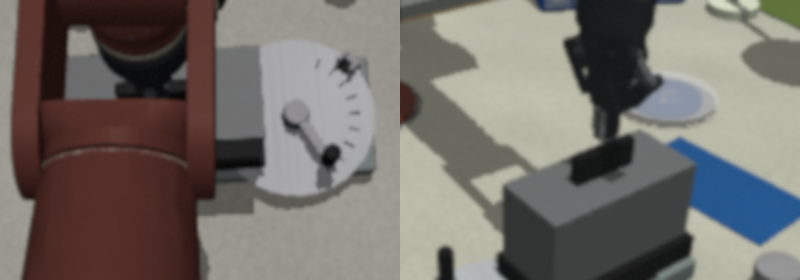

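```bash
python3 - <<'E'
from h import *
b=load('scene'); Q=cloud(b); w=load('wrist')
print(proj(b,(.5525,.072,.165)),proj(b,(.5525,.072,.193)))
for v in range(136,180,3): print(v,[tuple((Q[v,u]*1000).astype(int)) for u in (316,320,324,328)])
cv2.imwrite('pics/w2.png',w['color'][:,:,::-1])
E
```

```text
[319.97719458 173.57152045] [320.89644802 162.48051186]
136 [(np.int64(544), np.int64(60), np.int64(255)), (np.int64(554), np.int64(62), np.int64(259)), (np.int64(567), np.int64(61), np.int64(265)), (np.int64(555), np.int64(82), np.int64(254))]
139 [(np.int64(547), np.int64(58), np.int64(250)), (np.int64(556), np.int64(60), np.int64(254)), (np.int64(568), np.int64(61), np.int64(259)), (np.int64(570), np.int64(69), np.int64(257))]
142 [(np.int64(544), np.int64(60), np.int64(241)), (np.int64(559), np.int64(59), np.int64(248)), (np.int64(566), np.int64(63), np.int64(251)), (np.int64(579), np.int64(63), np.int64(257))]
145 [(np.int64(539), np.int64(65), np.int64(230)), (np.int64(557), np.int64(61), np.int64(240)), (np.int64(563), np.int64(66), np.int64(242)), (np.int64(581), np.int64(62), np.int64(251))]
148 [(np.int64(539), np.int64(66), np.int64(223)), (np.int64(558), np.int64(61), np.int64(234)), (np.int64(562), np.int64(68), np.int64(233)), (np.int64(563), np.int64(78), np.int64(231))]
151 [(np.int64(547), np.int64(60), np.int64(221)), (np.int64(557), np.int64(63), np.int64(226)), (n
[... 1089 characters left out ...]
int64(558), np.int64(66), np.int64(181)), (np.int64(556), np.int64(78), np.int64(176)), (np.int64(557), np.int64(89), np.int64(173))]
172 [(np.int64(559), np.int64(55), np.int64(178)), (np.int64(557), np.int64(67), np.int64(173)), (np.int64(559), np.int64(77), np.int64(171)), (np.int64(557), np.int64(90), np.int64(165))]
175 [(np.int64(557), np.int64(57), np.int64(169)), (np.int64(557), np.int64(68), np.int64(165)), (np.int64(558), np.int64(78), np.int64(162)), (np.int64(559), np.int64(88), np.int64(159))]
178 [(np.int64(558), np.int64(57), np.int64(162)), (np.int64(558), np.int64(68), np.int64(158)), (np.int64(562), np.int64(76), np.int64(157)), (np.int64(566), np.int64(83), np.int64(157))]
```

View pics/w2.png

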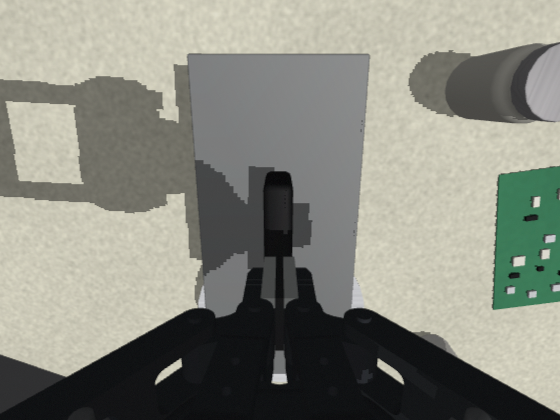

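The fingers closed above the handle. In the scene depth the fingertips end at about z = 0.203, while the reported TCP is at 0.165, so the real fingertips sit about 38 mm higher than reported. The x and y positions agree. I'll open, go lower and check.

{"fn": "arm_command", "kwargs": {"rows": [[60,[0,0,0],[0,0,0]],[60,[0,0,0],[0,0,0]],[60,[0,0,0],[0,0,0]],[60,[0,0,0],[0,0,0]],[60,[0,0,0],[0,0,0]],[60,[0,0,0],[0,0,0]],[60,[0,0,-0.03],[0,0,0]],[60,[0,0,-0.06],[0,0,0]],[60,[0,0,-0.08],[0,0,0]],[60,[0,0,-0.1],[0,0,0]],[60,[0,0,-0.1],[0,0,0]],[60,[0,0,-0.1],[0,0,0]]]}}

```text
time: 5.05
tool_pos: [0.552, 0.072, 0.1342]
tool_rot: [-0.001, 0.689, 0.725, -0.001]
contact_force: [0.7, 0.3, 0.5]
gripper_width: 0.704
grasp_force: 0.0
```

```bash
python3 - <<'E'
from h import *
b=grab('scene'); w=grab('wrist'); Q=cloud(b)
cv2.imwrite('pics/c3.png',np.hstack([cv2.resize(b['color'][110:210,260:380,::-1],(480,400)),cv2.resize(w['color'][200:400,180:380,::-1],(320,400))[:, :]]))
s=monitor.state();print(s['gripper_width'],s['tool_pos'],s['contact_force'])
# near finger (x>.57): lowest points
m=(Q[...,0]>.572)&(Q[...,0]<.62)&(abs(Q[...,1]-.072)<.018)&(Q[...,2]>.15)&(Q[...,2]<.3)
q=Q[m]; print(len(q), np.percentile(q[:,2],[0,2,5,20]) if len(q) else 0)
E
```

```text
0.7077679740611466 [0.55280178 0.07202917 0.13542668] [0.02900205 0.06280557 0.87542002]
1120 [0.15008636 0.15554736 0.15742998 0.19873178]
```

View pics/c3.png

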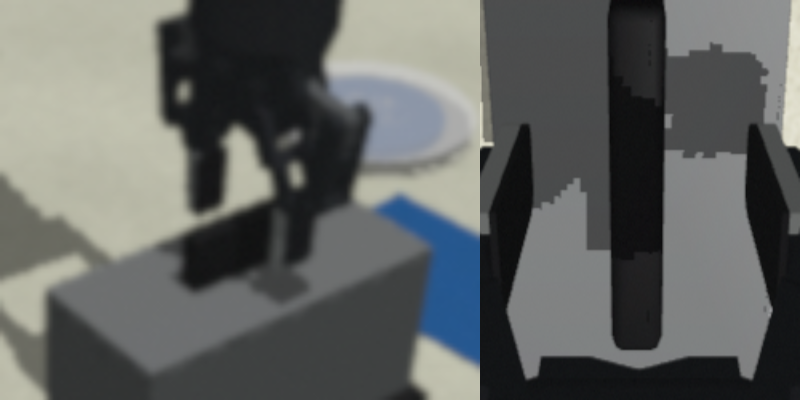

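The fingers now straddle the handle, with the near tip at crop pixel (300,260), a little above the hood top. I'll go 10 mm lower and close.

{"fn": "arm_command", "kwargs": {"rows": [[60,[0,0,-0.02],[0,0,0]],[60,[0,0,-0.033],[0,0,0]],[60,[0,0,-0.033],[0,0,0]],[0,[0,0,-0.033],[0,0,0]],[0,[0,0,-0.033],[0,0,0]],[0,[0,0,-0.033],[0,0,0]],[0,[0,0,-0.033],[0,0,0]],[0,[0,0,-0.033],[0,0,0]],[0,[0,0,-0.033],[0,0,0]],[0,[0,0,-0.033],[0,0,0]],[0,[0,0,-0.033],[0,0,0]]]}}

```text
time: 6.07
tool_pos: [0.5526, 0.072, 0.1255]
tool_rot: [0.0, 0.689, 0.725, 0.0]
contact_force: [-1.6, -0.4, 1.7]
gripper_width: 0.156
grasp_force: 61.4
```

{"fn": "arm_command", "kwargs": {"rows": [[0,[0,0,0.05],[0,0,0]],[0,[0,0,0.15],[0,0,0]],[0,[0,0,0.25],[0,0,0]],[0,[0,0,0.35],[0,0,0]],[0,[0,0,0.45],[0,0,0]],[0,[0,0,0.5],[0,0,0]],[0,[-0.02,0.1,0.5],[0,0,0.07]],[0,[-0.05,0.2,0.5],[0,0,0.14]],[0,[-0.08,0.3,0.5],[0,0,0.21]],[0,[-0.1,0.4,0.5],[0,0,0.28]],[0,[-0.12,0.5,0.5],[0,0,0.35]],[0,[-0.15,0.6,0.5],[0,0,0.42]]]}}

```text
time: 7.07
tool_pos: [0.5068, 0.2532, 0.2734]
tool_rot: [-0.001, 0.414, 0.91, -0.001]
contact_force: [0.6, -0.8, -3.4]
gripper_width: 0.154
grasp_force: 60.9
```

{"fn": "arm_command", "kwargs": {"rows": [[0,[-0.02,0.07,0],[0,0,0.07]],[0,[-0.03,0.14,0],[0,0,0.14]],[0,[-0.05,0.2,0],[0,0,0.21]],[0,[-0.06,0.24,0],[0,0,0.28]],[0,[-0.07,0.27,0],[0,0,0.35]],[0,[-0.08,0.293,0],[0,0,0.42]],[0,[-0.08,0.293,0],[0,0,0.49]],[0,[-0.08,0.293,0],[0,0,0.56]],[0,[-0.08,0.293,0],[0,0,0.62]],[0,[-0.08,0.293,0],[0,0,0.64]],[0,[-0.08,0.293,0],[0,0,0.64]]]}}

```text
time: 7.98
tool_pos: [0.483, 0.3397, 0.2733]
tool_rot: [-0.001, -0.073, 0.997, -0.001]
contact_force: [0.6, -0.0, -2.8]
gripper_width: 0.151
grasp_force: 60.9
```

```bash
python3 - <<'E'
from h import *
s=monitor.state(); print(s['tool_pos'],s['tool_rot'],s['gripper_width'],s['contact_force'])
b=grab('scene','s3.png')
E
```

```text
[0.4830451  0.33969491 0.27333345] [-1.23417153e-03 -7.29827127e-02  9.97332295e-01 -5.42545988e-04] 0.1507776117682389 [ 0.61613488 -0.03786813 -2.83572704]
```

View pics/s3.png

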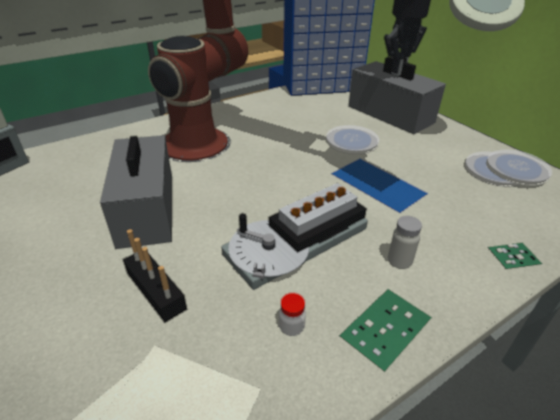

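The scene shows the hood hanging level in the gripper at (395,95). The rack with 5 vials is exposed at (320,210). Next I'll lower the hood onto the mat.

{"fn": "arm_command", "kwargs": {"rows": [[0,[0,0,-0.08],[0,0,0]],[0,[0,0,-0.18],[0,0,0]],[0,[0,0,-0.28],[0,0,0]],[0,[0,0,-0.38],[0,0,0]],[0,[0,0,-0.48],[0,0,0]],[0,[0,0,-0.56],[0,0,0]],[0,[0,0,-0.61],[0,0,0]],[0,[0,0,-0.64],[0,0,0]],[0,[0,0,-0.66],[0,0,0]],[0,[0,0,-0.675],[0,0,0]],[0,[0,0,-0.685],[0,0,0]],[0,[0,0,-0.685],[0,0,0]]]}}

```text
time: 9.03
tool_pos: [0.484, 0.3401, 0.0703]
tool_rot: [0.0, -0.073, 0.997, 0.0]
contact_force: [-0.5, 0.0, -2.2]
gripper_width: 0.151
grasp_force: 60.8
```

{"fn": "arm_command", "kwargs": {"rows": [[0,[0,0,0],[0,0,0]],[60,[0,0,0],[0,0,0]],[60,[0,0,0],[0,0,0]],[60,[0,0,0],[0,0,0]],[60,[0,0,0],[0,0,0]],[60,[0,0,0],[0,0,0]],[60,[0,0,0.1],[0,0,0]],[60,[0,0,0.2],[0,0,0]],[60,[0,0,0.33],[0,0,0]],[60,[0,0,0.46],[0,0,0]],[60,[0,0,0.6],[0,0,0]],[60,[0,0,0.74],[0,0,0]]]}}

```text
time: 10.03
tool_pos: [0.4832, 0.3397, 0.293]
tool_rot: [-0.0, -0.073, 0.997, -0.0]
contact_force: [2.0, 0.9, -0.5]
gripper_width: 0.703
grasp_force: 0.0
```

```bash
python3 - <<'E'
from h import *
s=monitor.state(); print(s['time'],s['tool_pos'],s['tool_rot'],s['gripper_width'],s['contact_force'])
b=grab('scene'); Q=cloud(b)
q=Q[(abs(Q[...,0]-.48)<.13)&(abs(Q[...,1]-.34)<.09)&(Q[...,2]>.08)&(Q[...,2]<.115)]; print('hood top',np.percentile(q[:,2],[10,50,90]))
for n in range(5):
    pass
E
```

```text
10.0333 [0.48315022 0.33971701 0.29301701] [-4.44924917e-05 -7.27460497e-02  9.97350494e-01 -4.09712818e-05] 0.702575320868527 [ 2.04240476  0.85717641 -0.45535067]
hood top [0.08600526 0.09792027 0.10026775]
```

```bash
python3 - <<'E'
from h import *
a=grab('top'); b=grab('scene'); P=cloud(a); Q=cloud(b)
e=np.array([-.0506,.9987])
def comps(f,lo,hi,roi,s0=90,h0=3,h1=25):
    hs=cv2.cvtColor(f['color'],cv2.COLOR_RGB2HSV); m=((hs[...,0]>=h0)&(hs[...,0]<h1)&(hs[...,1]>s0)).astype(np.uint8)
    k=np.zeros_like(m);x0,y0,x1,y1=roi;k[y0:y1,x0:x1]=1
    n,l,s,c=cv2.connectedComponentsWithStats(m*k); return [(c[i],s[i]) for i in range(1,n) if s[i,4]>12]
A=comps(a,0,0,(180,120,310,230)); B=comps(b,0,0,(270,170,370,240))
for c,s in A: print('top',c.round(1),s,ray(a,*c,.098).round(4),P[int(c[1]),int(c[0])].round(3))
for c,s in B: print('scene',c.round(1),s,ray(b,*c,.098).round(4))
# rack top rectangle
z=P[...,2]; m=((z>.08)&(z<.11)).astype(np.uint8); k=np.zeros_like(m); k[130:225,180:300]=1
c=max(cv2.findContours(m*k,0,1)[0],key=cv2.contourArea)
W=np.array([ray(a,*p[0],.088)[:2] for p in c],np.float32)*1000; print('rack',cv2.minAreaRect(W))
# ledge
m=((z>.05)&(z<.11)).astype(np.uint8);k[:]=0;k[130:225,180:292]=1
c=max(cv2.findContours(m*k,0,1)[0],key=cv2.contourArea)
W=np.array([ray(a,*p[0],.06)[:2] for p in c],np.float32)*1000; print('ledge',cv2.minAreaRect(W))
cv2.imwrite('pics/c4.png',np.hstack([cv2.resize(a['color'][130:220,180:300,::-1],(480,360)),cv2.resize(b['color'][170:250,260:380,::-1],(320,360))]))
E
```

```text
top [258.2 174.2] [254 169   9  11  89] [0.5539 0.0381 0.098 ] [0.564 0.04  0.061]
top [274.1 173.6] [270 169   9  11  84] [0.555  0.0055 0.098 ] [0.566 0.005 0.059]
top [225.4 176.3] [221 171  10  11  92] [0.5501 0.1051 0.098 ] [0.56  0.11  0.059]
top [241.9 175.4] [237 170  10  11  89] [0.5517 0.0714 0.098 ] [0.561 0.075 0.065]
top [209.1 177.3] [204 172  11  11  90] [0.5481 0.1384 0.098 ] [0.557 0.143 0.063]
scene [340.6 191.2] [337 187   8  10  60] [0.5585 0.1331 0.098 ]
scene [330.  196.1] [326 192  10  10  64] [0.5602 0.1004 0.098 ]
scene [318.6 201.3] [315 197   9  10  69] [0.5618 0.0667 0.098 ]
scene [306.8 206.9] [303 203   9  10  67] [0.5638 0.0326 0.098 ]
scene [295.3 211.5] [291 208   9   9  60] [0.5637 0.0021 0.098 ]
rack ((553.9126586914062, 72.87109375), (71.51404571533203, 175.70208740234375), 3.1124444007873535)
ledge ((554.0944213867188, 72.93399047851562), (111.82421112060547, 205.7281951904297), 3.1215832233428955)
```

View pics/c4.png

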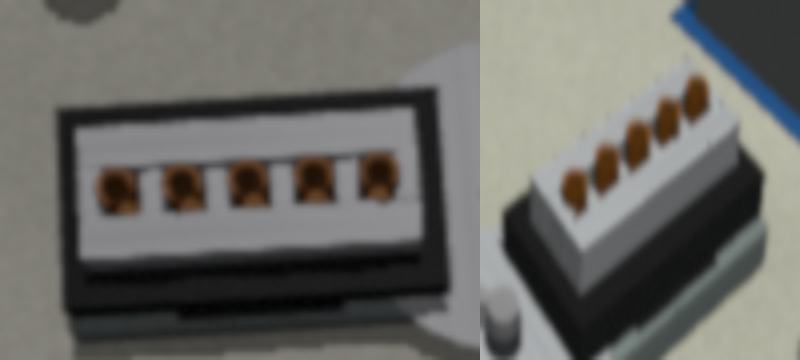

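The rack crop shows five amber vials evenly spaced in a row. The blobs include the vials' side walls, so I'll refine the positions from directly above with the wrist camera.

{"fn": "arm_command", "kwargs": {"rows": [[85,[0,0,0.05],[0,0,0]],[85,[0.123,-0.567,0],[0,0,-0.53]],[85,[0.123,-0.567,0],[0,0,-0.53]],[85,[0.123,-0.567,0],[0,0,-0.53]],[85,[0.123,-0.567,0],[0,0,-0.53]],[85,[0.123,-0.567,0],[0,0,-0.53]],[85,[0.123,-0.567,0],[0,0,-0.53]],[85,[0.123,-0.567,0],[0,0,-0.53]],[85,[0.123,-0.567,0],[0,0,-0.53]]]}}

```text
time: 10.93
tool_pos: [0.5198, 0.1691, 0.2894]
tool_rot: [-0.002, 0.338, 0.941, -0.001]
contact_force: [0.1, 0.5, -0.4]
gripper_width: 0.992
grasp_force: 0.0
```

{"fn": "arm_command", "kwargs": {"rows": [[85,[0.123,-0.567,0],[0,0,-0.53]],[85,[0.123,-0.567,0],[0,0,-0.53]],[85,[0.123,-0.567,0],[0,0,-0.53]],[85,[0.123,-0.567,0],[0,0,-0.53]],[85,[0.123,-0.567,0],[0,0,-0.53]],[85,[0.123,-0.567,0],[0,0,-0.53]],[85,[0.123,-0.567,0],[0,0,-0.53]],[85,[0.123,-0.567,0],[0,0,-0.53]],[85,[0.123,-0.567,0],[0,0,-0.53]],[85,[0.123,-0.567,0],[0,0,-0.53]]]}}

```text
time: 11.77
tool_pos: [0.5571, 0.0001, 0.2906]
tool_rot: [-0.0, 0.687, 0.726, -0.0]
contact_force: [0.3, 0.6, -0.3]
gripper_width: 0.996
grasp_force: 0.0
```

```bash
python3 - <<'E'
from h import *
s=monitor.state(); print(s['time'],s['tool_pos'],s['tool_rot'])
w=grab('wrist','w5.png'); P=cloud(w); print(-w['R'].T@w['t'])
hs=cv2.cvtColor(w['color'],cv2.COLOR_RGB2HSV)
m=((hs[...,0]>=3)&(hs[...,0]<25)&(hs[...,1]>90)).astype(np.uint8)
V=[]
for c in cv2.findContours(m,0,1)[0]:
    if cv2.contourArea(c)<60: continue
    (u,v),r=cv2.minEnclosingCircle(c); X=ray(w,u,v,.098); V.append(X); print('blob',round(u,1),round(v,1),round(r,1),cv2.contourArea(c),X.round(4),np.percentile(P[...,2][max(int(v-r),0):int(v+r),int(u-r):int(u+r)],[5,90]).round(3))
z=P[...,2]
m=((z>.08)&(z<.11)).astype(np.uint8)
c=max(cv2.findContours(m,0,1)[0],key=cv2.contourArea)
W=np.array([ray(w,*p[0],.088)[:2] for p in c],np.float32)*1000; print('rack',cv2.minAreaRect(W))
E
```

```text
11.7667 [5.57137790e-01 9.07332006e-05 2.90575327e-01] [-4.35949330e-04  6.87497074e-01  7.26186940e-01 -3.32591654e-04]
[0.55401813 0.07564005 0.46975728]
blob 198.1 388.3 8.8 75.5 [ 0.4641 -0.3013  0.098 ] [-0.003  0.405]
blob 280.0 167.3 11.7 330.5 [0.5582 0.0066 0.098 ] [0.033 0.097]
blob 280.0 136.6 11.4 330.0 [0.5563 0.0395 0.098 ] [0.029 0.097]
blob 279.9 104.8 10.6 324.5 [0.5544 0.0718 0.098 ] [0.029 0.098]
blob 280.0 71.0 12.1 382.0 [0.5527 0.1044 0.098 ] [0.029 0.097]
blob 280.0 35.2 14.3 468.0 [0.5509 0.137  0.098 ] [0.035 0.097]
rack ((554.8857421875, 71.89086151123047), (69.65321350097656, 175.09884643554688), 3.102717161178589)
```

View pics/w5.png

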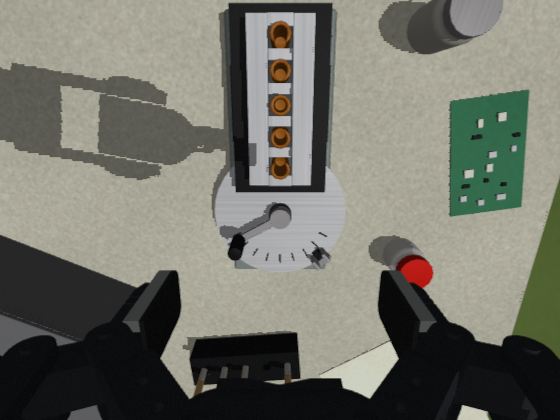

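The wrist view shows the vial mouths in a column at u≈280, v = 35 to 167, with the rim measured at 0.097. The station yaw is 3.1°. Next stop is above the stand.

{"fn": "arm_command", "kwargs": {"rows": [[85,[-0.357,-1,0],[0,0,-0.947]],[85,[-0.357,-1,0],[0,0,-0.947]],[85,[-0.357,-1,0],[0,0,-0.947]],[85,[-0.357,-1,0],[0,0,-0.947]],[85,[-0.357,-1,0],[0,0,-0.947]],[85,[-0.357,-1,0],[0,0,-0.947]],[85,[-0.357,-1,0],[0,0,-0.947]],[85,[-0.357,-1,0],[0,0,-0.947]],[85,[-0.357,-1,0],[0,0,-0.947]],[85,[-0.357,-1,0],[0,0,-0.947]],[85,[-0.357,-1,0],[0,0,-0.947]],[85,[-0.357,-1,0],[0,0,-0.947]]]}}

```text
time: 12.82
tool_pos: [0.4502, -0.3003, 0.291]
tool_rot: [-0.0, 0.998, 0.065, -0.0]
contact_force: [0.2, 0.8, 0.3]
gripper_width: 0.997
grasp_force: 0.0
```

{"fn": "arm_command", "kwargs": {"rows": [[85,[0,-0.067,0],[0,0,0]],[85,[0,-0.067,0],[0,0,0]],[85,[0,-0.067,0],[0,0,0]]]}}

```text
time: 13.07
tool_pos: [0.4502, -0.3203, 0.2908]
tool_rot: [-0.0, 0.998, 0.068, -0.0]
contact_force: [-0.5, 0.9, -0.9]
gripper_width: 1.001
grasp_force: 0.0
```

```bash
python3 - <<'E'
from h import *
s=monitor.state(); print(s['time'],s['tool_pos'],s['tool_rot'],s['joint_pos'])
w=grab('wrist','w6.png'); P=cloud(w); print(-w['R'].T@w['t'])
hs=cv2.cvtColor(w['color'],cv2.COLOR_RGB2HSV)
z=P[...,2]
m=((hs[...,0]>=3)&(hs[...,0]<25)&(hs[...,1]>70)&(z>.05)).astype(np.uint8)
for c in cv2.findContours(m,0,1)[0]:
    if cv2.contourArea(c)<10: continue
    k=np.zeros_like(m); cv2.drawContours(k,[c],-1,1,-1)
    q=P[(k>0)&(z>.112)&(z<.13)]; v,u=np.nonzero((k>0)&(z>.112)&(z<.13)); print(cv2.boundingRect(c),len(q), q.mean(0).round(4) if len(q) else '', (u.mean().round(1),v.mean().round(1)),ray(w,u.mean(),v.mean(),.12).round(4))
m=((z>.038)&(z<.052)).astype(np.uint8)
c=max(cv2.findContours(m,0,1)[0],key=cv2.contourArea)
W=np.array([ray(w,*p[0],.045)[:2] for p in c],np.float32)*1000; print('stand',cv2.minAreaRect(W))
E
```

```text
13.0667 [ 0.45024169 -0.32026215  0.2908314 ] [-4.28213509e-04  9.97705057e-01  6.77081386e-02 -2.10993562e-04] [-7.53135699e-01 -1.58799100e-01  1.65715094e+00  2.75661102e-04
  1.64415511e+00  6.82160733e-01]
[ 0.52723773 -0.31111523  0.47001671]
(68, 409, 18, 11) 0  (np.float64(nan), np.float64(nan)) [nan nan nan]
(279, 157, 9, 18) 79 [ 0.4602 -0.3237  0.1188] (np.float64(283.1), np.float64(169.2)) [ 0.4605 -0.3237  0.12  ]
(279, 130, 9, 14) 79 [ 0.4918 -0.3194  0.1187] (np.float64(283.1), np.float64(137.9)) [ 0.4919 -0.3193  0.12  ]
(279, 100, 10, 11) 80 [ 0.5232 -0.3152  0.1191] (np.float64(283.4), np.float64(105.0)) [ 0.5232 -0.3152  0.12  ]
(279, 27, 10, 21) 107 [ 0.5861 -0.3065  0.1187] (np.float64(283.5), np.float64(33.1)) [ 0.5859 -0.3066  0.12  ]
stand ((523.488525390625, -315.1258544921875), (163.43026733398438, 49.87841796875), 7.712405681610107)<stdin>:10: RuntimeWarning: Mean of empty slice.
  ret = ret.dtype.type(ret / rcount)
```

View pics/w6.png

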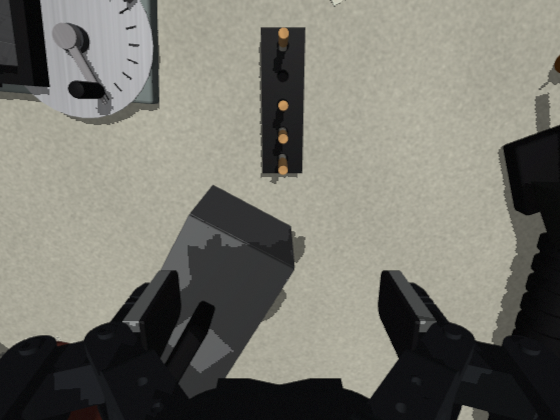

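The wrist view shows 4 swab tops in a column at u≈283 (v = 33, 105, 138, 169) and an empty pocket at v=75. Their tops measure about 0.119, as expected. I'll pick the farthest swab first.

{"fn": "arm_command", "kwargs": {"rows": [[40,[0.453,0.045,0],[0,0,0]],[40,[0.453,0.045,0],[0,0,0]],[40,[0.453,0.045,0],[0,0,0]],[40,[0.453,0.045,0],[0,0,0]],[40,[0.453,0.045,-0.1],[0,0,0]],[40,[0.453,0.045,-0.22],[0,0,0]],[40,[0.453,0.045,-0.34],[0,0,0]],[40,[0.453,0.045,-0.46],[0,0,0]],[40,[0.453,0.045,-0.56],[0,0,0]],[40,[0.453,0.045,-0.58],[0,0,0]],[40,[0.453,0.045,-0.58],[0,0,0]]]}}

```text
time: 14.03
tool_pos: [0.5842, -0.3051, 0.1139]
tool_rot: [-0.002, 0.998, 0.068, -0.003]
contact_force: [-0.1, -0.1, 0.8]
gripper_width: 0.468
grasp_force: 0.0
```

```bash
python3 - <<'E'
from h import *
s=monitor.state(); print(s['time'],s['tool_pos'],s['tool_rot'],s['gripper_width'])
b=grab('scene'); Q=cloud(b); x,y=s['tool_pos'][:2]
q=Q[(abs(Q[...,0]-x)<.02)&(abs(Q[...,1]-y)<.05)&(Q[...,2]>.122)&(Q[...,2]<.3)]
print(len(q)); 
for lo in np.arange(.122,.2,.008):
    r=q[(q[:,2]>=lo)&(q[:,2]<lo+.008)]; 
    if len(r): print(round(lo,3),len(r),r.min(0).round(3),r.max(0).round(3))
w=grab('wrist'); P=cloud(w); g=P[(P[...,2]>.06)&(P[...,2]<.2)&(P[...,0]<.5)&(P[...,1]<-.15)]
print('bighood max x near', g[g[:,2]>.08][:,0].max() if len(g) else '')
w=dict(np.load('last_wrist.npz'))
E
```

```text
14.0333 [ 0.58418897 -0.30511705  0.11389675] [-0.00201375  0.99770247  0.06767003 -0.00254845] 0.46796228853144056
2209
0.146 5 [ 0.573 -0.33   0.153] [ 0.594 -0.283  0.154]
0.154 48 [ 0.57  -0.335  0.154] [ 0.598 -0.273  0.162]
0.162 79 [ 0.571 -0.338  0.162] [ 0.599 -0.27   0.17 ]
0.17 77 [ 0.571 -0.338  0.17 ] [ 0.599 -0.27   0.178]
0.178 81 [ 0.572 -0.338  0.178] [ 0.6   -0.271  0.186]
0.186 74 [ 0.57  -0.338  0.186] [ 0.6   -0.27   0.194]
0.194 121 [ 0.571 -0.354  0.194] [ 0.603 -0.256  0.202]
bighood max x near 0.49811606037921546
```

{"fn": "arm_command", "kwargs": {"rows": [[40,[0,0,-0.05],[0,0,0]],[40,[0,0,-0.12],[0,0,0]],[40,[0,0,-0.18],[0,0,0]],[40,[0,0,-0.22],[0,0,0]],[40,[0,0,-0.233],[0,0,0]],[40,[0,0,-0.233],[0,0,0]],[0,[0,0,-0.233],[0,0,0]],[0,[0,0,-0.233],[0,0,0]],[0,[0,0,-0.233],[0,0,0]],[0,[0,0,-0.233],[0,0,0]],[0,[0,0,-0.233],[0,0,0]],[0,[0,0,-0.233],[0,0,0]]]}}

```text
time: 15.13
tool_pos: [0.5872, -0.3073, 0.049]
tool_rot: [0.001, 0.998, 0.067, 0.001]
contact_force: [-0.5, 1.4, 5.6]
gripper_width: 0.095
grasp_force: 58.5
```

{"fn": "arm_command", "kwargs": {"rows": [[0,[0,0,0],[0,0,0]],[0,[0,0,0.05],[0,0,0]],[0,[0,0,0.12],[0,0,0]],[0,[0,0,0.2],[0,0,0]],[0,[0,0,0.3],[0,0,0]],[0,[0,0,0.4],[0,0,0]],[0,[0,0,0.5],[0,0,0]],[0,[0,0,0.5],[0,0,0]],[0,[0,0,0.5],[0,0,0]]]}}

```text
time: 15.88
tool_pos: [0.5875, -0.3079, 0.2013]
tool_rot: [0.002, 0.998, 0.067, 0.002]
contact_force: [-0.1, -0.6, -0.2]
gripper_width: 0.095
grasp_force: 58.5
```

```bash
cat >> h.py <<'E'
def rod(n):
    "held swab's points in a view: pixels of white tip/wood below the fingers"
    s=monitor.state(); f=grab(n); Q=cloud(f); x,y,z=s['tool_pos']
    tip=z+.036
    m=(abs(Q[...,0]-x)<.03)&(abs(Q[...,1]-y)<.03)&(Q[...,2]<tip-.003)&(Q[...,2]>tip-.1)
    q=Q[m]; print(n,len(q))
    for lo in np.arange(tip-.10,tip,.012):
        r=q[(q[:,2]>=lo)&(q[:,2]<lo+.012)]
        if len(r)>2: print(round(lo,3),len(r),np.median(r,0).round(4))
    return f,q
E
python3 - <<'E'
from h import *
s=monitor.state(); print(s['time'],s['tool_pos'],s['gripper_width'],s['grasp_force'],s['contact_force'])
rod('scene'); rod('top')
E
```

```text
15.8833 [ 0.58746268 -0.30793548  0.20125652] 0.09523530731399672 58.48158538341522 [-0.12859429 -0.62100292 -0.23841822]
scene 190
0.161 26 [ 0.5881 -0.3075  0.1673]
0.173 29 [ 0.5884 -0.307   0.1786]
0.185 34 [ 0.5888 -0.3074  0.1909]
0.197 30 [ 0.5883 -0.3078  0.2038]
0.209 30 [ 0.5885 -0.3078  0.2145]
0.221 40 [ 0.589  -0.3076  0.2274]
top 16
0.158 6 [ 0.5845 -0.3023  0.166 ]
0.17 7 [ 0.5859 -0.3025  0.1794]
0.182 3 [ 0.5866 -0.3029  0.1867]
```

The swab is held, straight up, with its tip at about z = 0.161, which is TCP−0.039. Next it goes over vial 3.

{"fn": "arm_command", "kwargs": {"rows": [[0,[-0.01,0.05,0],[0,0,0.05]],[0,[-0.02,0.15,0],[0,0,0.1]],[0,[-0.03,0.26,0],[0,0,0.17]],[0,[-0.04,0.38,0],[0,0,0.24]],[0,[-0.05,0.5,0],[0,0,0.31]],[0,[-0.058,0.62,0],[0,0,0.38]],[0,[-0.058,0.693,0],[0,0,0.45]],[0,[-0.058,0.693,0],[0,0,0.4735]]]}}

```text
time: 16.65
tool_pos: [0.5671, -0.0945, 0.1947]
tool_rot: [-0.002, 0.903, 0.429, -0.001]
contact_force: [0.1, -0.7, 0.3]
gripper_width: 0.093
grasp_force: 58.6
```

{"fn": "arm_command", "kwargs": {"rows": [[0,[-0.01,0.1,0],[0,0,0.07]],[0,[-0.02,0.2,0],[0,0,0.14]],[0,[-0.03,0.3,0],[0,0,0.21]],[0,[-0.04,0.4,0],[0,0,0.28]],[0,[-0.05,0.5,0],[0,0,0.35]],[0,[-0.058,0.6,0],[0,0,0.42]],[0,[-0.058,0.66,0],[0,0,0.4735]],[0,[-0.058,0.693,0],[0,0,0.4735]],[0,[-0.058,0.693,0],[0,0,0.4735]],[0,[-0.058,0.693,0],[0,0,0.4735]],[0,[-0.058,0.693,0],[0,0,0.4735]]]}}

```text
time: 17.57
tool_pos: [0.5512, 0.1079, 0.1964]
tool_rot: [-0.0, 0.69, 0.724, -0.001]
contact_force: [-0.3, 0.1, -0.3]
gripper_width: 0.097
grasp_force: 58.7
```

```bash
python3 - <<'E'
from h import *
s=monitor.state(); print(s['time'],s['tool_pos'],s['tool_rot'],s['gripper_width'],s['joint_pos'][5])
rod('scene');rod('top')
E
```

```text
17.5667 [0.55116704 0.10785695 0.19643071] [-2.45804789e-04  6.89529752e-01  7.24256981e-01 -6.96641019e-04] 0.09693192101409598 0.012011238781903095
scene 120
0.156 13 [0.5526 0.1049 0.1624]
0.168 20 [0.5528 0.1051 0.1727]
0.18 20 [0.5531 0.1051 0.1853]
0.192 22 [0.5533 0.105  0.1991]
0.204 22 [0.5531 0.1054 0.2101]
0.216 21 [0.5538 0.1055 0.223 ]
top 3
```

```bash
python3 - <<'E'
from h import *
b=load('scene'); Q=cloud(b)
R=np.array([[np.cos(.0541),np.sin(.0541)],[-np.sin(.0541),np.cos(.0541)]]) # world->station
def loc(q): return (q[:,:2]-[.5543,.0722])@R.T*1000
m=(abs(Q[...,2]-.088)<.004)&(abs(Q[...,0]-.554)<.06)&(abs(Q[...,1]-.072)<.12); l=loc(Q[m]); print('rack top in scene',len(l),np.percentile(l,[1,99],0).round(1), 'z',np.median(Q[m][:,2]))
m=(abs(Q[...,2]-.075)<.010)&(abs(Q[...,0]-.554)<.06)&(abs(Q[...,1]-.072)<.12)&(abs(Q[...,2]-.075)<.008); l=loc(Q[m]); a=l[(abs(l[:,1])<70)];print('front face x',len(a),np.median(a[:,0])); a=l[abs(l[:,0])<25]; print('side face y',len(a),np.median(a[:,1]) if len(a) else '')
m=(abs(Q[...,0]-.551)<.02)&(abs(Q[...,1]-.108)<.02)&(Q[...,2]>.16)&(Q[...,2]<.225); l=loc(Q[m]); print('rod', np.median(l,0), np.percentile(l,[3,97],0).round(1))
# wood fingers: side extents in image of rod vs rim: column midpoints
for zz in (.17,.2): print(proj(b,(.5512,.108,zz)))
E
```

```text
rack top in scene 1157 [[-35.3 -87. ]
 [ 34.9  86.7]] z 0.08789564916422987
front face x 341 33.375495152279385
side face y 169 -48.47070392541255
rod [ 0.57888726 32.98194915] [[-4.5 30.3]
 [ 3.2 37.9]]
[332.83721849 166.49407261]
[334.07817532 154.62985761]
```

{"fn": "arm_command", "kwargs": {"rows": [[0,[0.006,-0.006,0],[0,0,0]],[0,[0.006,-0.006,-0.05],[0,0,0]],[0,[0.006,-0.006,-0.12],[0,0,0]],[0,[0.006,-0.006,-0.18],[0,0,0]],[0,[0.006,-0.006,-0.22],[0,0,0]],[0,[0.006,-0.006,-0.25],[0,0,0]],[0,[0.006,-0.006,-0.28],[0,0,0]],[0,[0.006,-0.006,-0.28],[0,0,0]]]}}

```text
time: 18.33
tool_pos: [0.5522, 0.1068, 0.1114]
tool_rot: [-0.001, 0.689, 0.725, -0.001]
contact_force: [0.4, -0.7, 0.5]
gripper_width: 0.094
grasp_force: 58.7
```

{"fn": "arm_command", "kwargs": {"rows": [[0,[0,0,-0.03],[0,0,0]],[0,[0,0,-0.06],[0,0,0]],[0,[0,0,-0.09],[0,0,0]],[0,[0,0,-0.11],[0,0,0]],[0,[0,0,-0.125],[0,0,0]],[0,[0,0,-0.128],[0,0,0]],[0,[0,0,-0.128],[0,0,0]],[0,[0,0,-0.128],[0,0,0]]]}}

```text
time: 19.0
tool_pos: [0.5533, 0.1072, 0.0751]
tool_rot: [0.0, 0.689, 0.725, 0.0]
contact_force: [-1.6, -0.3, 1.7]
gripper_width: 0.099
grasp_force: 59.0
```

{"fn": "arm_command", "kwargs": {"rows": [[40,[0,0,0],[0,0,0]],[40,[0,0,0],[0,0,0]],[40,[0,0,0],[0,0,0]],[40,[0,0,0],[0,0,0]],[40,[0,0,0],[0,0,0]],[40,[0,0,0.05],[0,0,0]],[40,[0,0,0.12],[0,0,0]],[40,[0,0,0.22],[0,0,0]],[40,[0,0,0.32],[0,0,0]],[40,[0,0,0.41],[0,0,0]],[40,[0,0,0.41],[0,0,0]],[40,[0,0,0.41],[0,0,0]]]}}

```text
time: 20.0
tool_pos: [0.5547, 0.1072, 0.2005]
tool_rot: [0.002, 0.689, 0.725, 0.002]
contact_force: [0.8, -0.3, -0.3]
gripper_width: 0.474
grasp_force: 0.0
```

```bash
python3 - <<'E'
from h import *
s=monitor.state(); print(s['time'],s['tool_pos'],s['tool_rot'],s['gripper_width'])
b=grab('scene'); Q=cloud(b)
q=Q[(abs(Q[...,0]-.5525)<.02)&(abs(Q[...,1]-.106)<.02)&(Q[...,2]>.102)&(Q[...,2]<.19)]
print(len(q),np.percentile(q[:,2],[1,50,99]),np.median(q,0))
E
```

```text
20.0 [0.55465213 0.10723843 0.20048996] [0.00170465 0.68869019 0.72505144 0.00182433] 0.4738575508779076
79 [0.10232022 0.12657984 0.14663687] [0.5550468  0.10361683 0.12657984]
```

Swab 1 is home, with its top at 0.146. Next is swab 2.

{"fn": "arm_command", "kwargs": {"rows": [[40,[-0.01,-0.1,0],[0,0,-0.07]],[40,[-0.02,-0.22,0],[0,0,-0.14]],[40,[-0.03,-0.35,0],[0,0,-0.21]],[40,[-0.04,-0.48,0],[0,0,-0.28]],[40,[-0.045,-0.6,0],[0,0,-0.35]],[40,[-0.05,-0.704,0],[0,0,-0.42]],[40,[-0.05,-0.704,0],[0,0,-0.4735]]]}}

```text
time: 20.63
tool_pos: [0.5365, -0.1086, 0.1953]
tool_rot: [-0.0, 0.907, 0.42, -0.002]
contact_force: [0.7, 0.4, 0.4]
gripper_width: 0.467
grasp_force: 0.0
```

{"fn": "arm_command", "kwargs": {"rows": [[40,[-0.01,-0.1,0],[0,0,-0.07]],[40,[-0.02,-0.22,0],[0,0,-0.14]],[40,[-0.03,-0.35,0],[0,0,-0.21]],[40,[-0.04,-0.48,0],[0,0,-0.28]],[40,[-0.045,-0.6,0],[0,0,-0.35]],[40,[-0.05,-0.68,0],[0,0,-0.42]],[40,[-0.05,-0.704,0],[0,0,-0.4735]],[40,[-0.05,-0.704,0],[0,0,-0.4735]],[40,[-0.05,-0.704,0],[0,0,-0.4735]],[40,[-0.05,-0.704,-0.1],[0,0,-0.4735]],[40,[-0.05,-0.704,-0.2],[0,0,-0.4735]],[40,[-0.05,-0.704,-0.2],[0,0,-0.4735]]]}}

```text
time: 21.63
tool_pos: [0.5195, -0.311, 0.1299]
tool_rot: [-0.004, 0.998, 0.069, -0.005]
contact_force: [0.2, 1.4, -2.7]
gripper_width: 0.468
grasp_force: 0.0
```

{"fn": "arm_command", "kwargs": {"rows": [[40,[0,0,0],[0,0,0]],[40,[0,0,0],[0,0,0]],[40,[0,0,0],[0,0,0]]]}}

```text
time: 21.88
tool_pos: [0.5244, -0.3156, 0.1403]
tool_rot: [0.001, 0.998, 0.068, 0.001]
contact_force: [-0.3, 0.1, 0.3]
gripper_width: 0.466
grasp_force: 0.0
```

```bash
python3 - <<'E'
from h import *
s=monitor.state(); print(s['time'],s['tool_pos'],s['tool_rot'],s['gripper_width'])
b=grab('scene'); Q=cloud(b)
q=Q[(abs(Q[...,0]-.523)<.015)&(abs(Q[...,1]+.315)<.012)&(Q[...,2]>.1)&(Q[...,2]<.125)]; print('swab',len(q),np.median(q,0).round(4))
E
```

```text
21.8833 [ 0.52442105 -0.31560781  0.14032222] [0.00119334 0.99769115 0.06789051 0.00135156] 0.4657662855182244
swab 57 [ 0.5244 -0.3134  0.1125]
```

Good. Descend, grip and lift.

{"fn": "arm_command", "kwargs": {"rows": [[40,[0,0,-0.1],[0,0,0]],[40,[0,0,-0.2],[0,0,0]],[40,[0,0,-0.27],[0,0,0]],[40,[0,0,-0.302],[0,0,0]],[40,[0,0,-0.302],[0,0,0]],[40,[0,0,-0.302],[0,0,0]],[0,[0,0,-0.302],[0,0,0]],[0,[0,0,-0.302],[0,0,0]],[0,[0,0,-0.302],[0,0,0]],[0,[0,0,-0.302],[0,0,0]],[0,[0,0,-0.302],[0,0,0]],[0,[0,0,-0.302],[0,0,0]]]}}

```text
time: 22.93
tool_pos: [0.5245, -0.316, 0.0496]
tool_rot: [0.001, 0.998, 0.067, 0.001]
contact_force: [-0.5, 1.5, 5.6]
gripper_width: 0.097
grasp_force: 58.5
```

{"fn": "arm_command", "kwargs": {"rows": [[0,[0,0,0.03],[0,0,0]],[0,[0,0,0.1],[0,0,0]],[0,[0,0,0.2],[0,0,0]],[0,[0,0,0.3],[0,0,0]],[0,[0,0,0.4],[0,0,0]],[0,[0,0,0.47],[0,0,0]],[0,[0,0,0.5],[0,0,0]],[0,[0,0,0.5],[0,0,0]]]}}

```text
time: 23.6
tool_pos: [0.5245, -0.3164, 0.201]
tool_rot: [0.002, 0.998, 0.067, 0.002]
contact_force: [0.5, -0.9, 0.7]
gripper_width: 0.09
grasp_force: 58.6
```

{"fn": "arm_command", "kwargs": {"rows": [[0,[0.01,0.05,0],[0,0,0.05]],[0,[0.02,0.15,0],[0,0,0.1]],[0,[0.03,0.26,0],[0,0,0.17]],[0,[0.04,0.38,0],[0,0,0.24]],[0,[0.05,0.5,0],[0,0,0.31]],[0,[0.053,0.6,0],[0,0,0.38]],[0,[0.053,0.647,0],[0,0,0.45]],[0,[0.053,0.647,0],[0,0,0.4735]]]}}

```text
time: 24.27
tool_pos: [0.5378, -0.1176, 0.1945]
tool_rot: [-0.002, 0.903, 0.429, -0.001]
contact_force: [0.2, -0.1, -1.3]
gripper_width: 0.094
grasp_force: 58.7
```

{"fn": "arm_command", "kwargs": {"rows": [[0,[0.01,0.1,0],[0,0,0.07]],[0,[0.02,0.2,0],[0,0,0.14]],[0,[0.03,0.3,0],[0,0,0.21]],[0,[0.04,0.4,0],[0,0,0.28]],[0,[0.05,0.5,0],[0,0,0.35]],[0,[0.053,0.57,0],[0,0,0.42]],[0,[0.053,0.62,0],[0,0,0.4735]],[0,[0.053,0.648,0],[0,0,0.4735]],[0,[0.053,0.648,0],[0,0,0.4735]],[0,[0.053,0.648,0],[0,0,0.4735]],[0,[0.053,0.648,0],[0,0,0.4735]],[0,[0.053,0.648,0],[0,0,0.4735]]]}}

```text
time: 25.27
tool_pos: [0.5549, 0.0722, 0.1969]
tool_rot: [-0.0, 0.689, 0.724, -0.0]
contact_force: [0.5, 0.5, -0.1]
gripper_width: 0.096
grasp_force: 58.8
```

```bash
cat >> h.py <<'E'
def station_rod():
    s=monitor.state(); print(s['time'],s['tool_pos'],s['tool_rot'],s['gripper_width'])
    x,y,z=s['tool_pos']; b=grab('scene'); Q=cloud(b)
    R=np.array([[np.cos(.0541),np.sin(.0541)],[-np.sin(.0541),np.cos(.0541)]])
    q=Q[(abs(Q[...,0]-x)<.015)&(abs(Q[...,1]-y)<.015)&(Q[...,2]>z-.036)&(Q[...,2]<z+.028)]
    c=-b['R'].T@b['t']; d=c[:2]-[x,y]; d/=np.linalg.norm(d)
    for r in (q[q[:,2]<z-.01],q[q[:,2]>=z-.01]):
        print('rod axis rel vial2, station mm',len(r),(R@(np.median(r[:,:2],0)-d*.0038-[.5543,.0722])*1000).round(1))
    print('tcp rel',(R@(s['tool_pos'][:2]-[.5543,.0722])*1000).round(1),'zmin',q[:,2].min())
E
python3 -c "
from h import *
station_rod()"
```

```text
25.2667 [0.55492417 0.07220234 0.19688964] [-6.31487431e-05  6.89496039e-01  7.24289405e-01 -2.56661217e-04] 0.09634214980475235
rod axis rel vial2, station mm 41 [-0.3 -1.5]
rod axis rel vial2, station mm 72 [-0.1 -0.8]
tcp rel [ 0.6 -0. ] zmin 0.16098976195372827
```

{"fn": "arm_command", "kwargs": {"rows": [[0,[0,0.003,-0.04],[0,0,0]],[0,[0,0.003,-0.11],[0,0,0]],[0,[0,0.003,-0.17],[0,0,0]],[0,[0,0.003,-0.21],[0,0,0]],[0,[0,0.003,-0.25],[0,0,0]],[0,[0,0.003,-0.29],[0,0,0]],[0,[0,0.003,-0.33],[0,0,0]],[0,[0,0.003,-0.37],[0,0,0]],[0,[0,0.003,-0.395],[0,0,0]],[0,[0,0.003,-0.408],[0,0,0]],[0,[0,0.003,-0.408],[0,0,0]],[0,[0,0.003,-0.408],[0,0,0]]]}}

```text
time: 26.32
tool_pos: [0.5555, 0.0742, 0.0757]
tool_rot: [0.0, 0.689, 0.725, 0.0]
contact_force: [-1.6, -0.3, 4.3]
gripper_width: 0.097
grasp_force: 59.3
```

{"fn": "arm_command", "kwargs": {"rows": [[40,[0,0,0],[0,0,0]],[40,[0,0,0],[0,0,0]],[40,[0,0,0],[0,0,0]],[40,[0,0,0],[0,0,0]],[40,[0,0,0],[0,0,0]],[40,[0,0,0.05],[0,0,0]],[40,[0,0,0.12],[0,0,0]],[40,[0,0,0.22],[0,0,0]],[40,[0,0,0.32],[0,0,0]],[40,[0,0,0.41],[0,0,0]],[40,[0,0,0.41],[0,0,0]],[40,[0,0,0.41],[0,0,0]]]}}

```text
time: 27.32
tool_pos: [0.5564, 0.0741, 0.2004]
tool_rot: [0.002, 0.689, 0.725, 0.002]
contact_force: [0.1, -0.2, 0.4]
gripper_width: 0.465
grasp_force: 0.0
```

```bash
cat >> h.py <<'E'
def tops():
    b=grab('scene'); Q=cloud(b)
    for k in range(5):
        x,y=np.array([.5543,.0722])+(k-2)*np.array([-.00184,.03395])
        q=Q[(abs(Q[...,0]-x)<.015)&(abs(Q[...,1]-y)<.014)&(Q[...,2]>.102)&(Q[...,2]<.19)]
        print('vial',k,len(q),np.percentile(q[:,2],[50,99]).round(3) if len(q) else '',(np.median(q,0)-[x,y,0]).round(4) if len(q) else '')
    q=Q[(abs(Q[...,0]-.48)<.16)&(abs(Q[...,1]-.34)<.12)&(Q[...,2]>.09)&(Q[...,2]<.105)]; print('hood top',len(q),np.median(q,0).round(3))
E
python3 -c "
from h import *
tops()"
```

```text
vial 0 0  
vial 1 0  
vial 2 80 [0.127 0.147] [ 0.003  -0.0018  0.1274]
vial 3 77 [0.127 0.147] [ 0.0031 -0.0018  0.127 ]
vial 4 0  
hood top 1290 [0.511 0.327 0.098]
```

```bash
python3 - <<'E'
from h import *
P=cloud(grab('top'))
q=P[(P[...,0]>.2)&(P[...,0]<.48)&(P[...,1]<-.1)&(P[...,1]>-.5)&(P[...,2]>.06)&(P[...,2]<.2)]
q=q[~((abs(q[:,0]-.476)<.04)&(abs(q[:,1]+.316)<.02))]
for (x,y) in((.492,-.319),(.460,-.3237)):
    d=abs(q[:,:2]-[x,y]); n=q[(d[:,0]<.06)&(d[:,1]<.08)]
    print(len(n), n[n[:,0].argsort()[-3:]].round(3) if len(n) else '', 'zmax',n[:,2].max() if len(n) else '')
print('top',np.percentile(q[:,2],[50,90,99]))
E
```

```text
0  zmax 
0  zmax 
top [0.13426832 0.16799081 0.18389354]
```

{"fn": "arm_command", "kwargs": {"rows": [[40,[-0.015,-0.1,0],[0,0,-0.07]],[40,[-0.03,-0.22,0],[0,0,-0.14]],[40,[-0.05,-0.35,0],[0,0,-0.21]],[40,[-0.07,-0.48,0],[0,0,-0.28]],[40,[-0.09,-0.6,0],[0,0,-0.35]],[40,[-0.105,-0.656,0],[0,0,-0.42]],[40,[-0.105,-0.656,0],[0,0,-0.4735]]]}}

```text
time: 28.0
tool_pos: [0.5215, -0.1258, 0.1952]
tool_rot: [-0.001, 0.907, 0.421, -0.002]
contact_force: [0.0, 1.3, 0.7]
gripper_width: 0.467
grasp_force: 0.0
```

{"fn": "arm_command", "kwargs": {"rows": [[40,[-0.015,-0.1,0],[0,0,-0.07]],[40,[-0.03,-0.22,0],[0,0,-0.14]],[40,[-0.05,-0.35,0],[0,0,-0.21]],[40,[-0.07,-0.48,0],[0,0,-0.28]],[40,[-0.09,-0.58,0],[0,0,-0.35]],[40,[-0.1,-0.64,0],[0,0,-0.42]],[40,[-0.105,-0.656,0],[0,0,-0.4735]],[40,[-0.105,-0.656,0],[0,0,-0.4735]],[40,[-0.105,-0.656,-0.1],[0,0,-0.4735]],[40,[-0.105,-0.656,-0.2],[0,0,-0.4735]],[40,[-0.105,-0.656,-0.2],[0,0,-0.4735]],[40,[-0.105,-0.656,-0.2],[0,0,-0.4735]]]}}

```text
time: 29.0
tool_pos: [0.4903, -0.3173, 0.1346]
tool_rot: [-0.002, 0.998, 0.068, -0.002]
contact_force: [0.3, 0.3, -0.6]
gripper_width: 0.469
grasp_force: 0.0
```

{"fn": "arm_command", "kwargs": {"rows": [[40,[0,0,0],[0,0,0]],[40,[0,0,-0.1],[0,0,0]],[40,[0,0,-0.2],[0,0,0]],[40,[0,0,-0.27],[0,0,0]],[40,[0,0,-0.302],[0,0,0]],[40,[0,0,-0.302],[0,0,0]],[0,[0,0,-0.302],[0,0,0]],[0,[0,0,-0.302],[0,0,0]],[0,[0,0,-0.302],[0,0,0]],[0,[0,0,-0.302],[0,0,0]],[0,[0,0,-0.302],[0,0,0]],[0,[0,0,-0.302],[0,0,0]]]}}

```text
time: 30.0
tool_pos: [0.4936, -0.3203, 0.0501]
tool_rot: [0.001, 0.998, 0.067, 0.002]
contact_force: [-0.1, 2.4, 5.9]
gripper_width: 0.096
grasp_force: 58.5
```

{"fn": "arm_command", "kwargs": {"rows": [[0,[0,0,0.03],[0,0,0]],[0,[0,0,0.1],[0,0,0]],[0,[0,0,0.2],[0,0,0]],[0,[0,0,0.3],[0,0,0]],[0,[0,0,0.4],[0,0,0]],[0,[0,0,0.47],[0,0,0]],[0,[0,0,0.5],[0,0,0]],[0,[0,0,0.5],[0,0,0]]]}}

```text
time: 30.67
tool_pos: [0.4933, -0.3208, 0.2012]
tool_rot: [0.002, 0.998, 0.067, 0.002]
contact_force: [0.2, 0.4, 0.0]
gripper_width: 0.099
grasp_force: 58.5
```

{"fn": "arm_command", "kwargs": {"rows": [[0,[0.01,0.05,0],[0,0,0.05]],[0,[0.03,0.15,0],[0,0,0.1]],[0,[0.05,0.26,0],[0,0,0.17]],[0,[0.07,0.38,0],[0,0,0.24]],[0,[0.09,0.48,0],[0,0,0.31]],[0,[0.108,0.57,0],[0,0,0.38]],[0,[0.108,0.6,0],[0,0,0.45]],[0,[0.108,0.6,0],[0,0,0.4735]]]}}

```text
time: 31.33
tool_pos: [0.5234, -0.1366, 0.1946]
tool_rot: [-0.002, 0.903, 0.429, -0.001]
contact_force: [0.7, -0.4, -0.8]
gripper_width: 0.095
grasp_force: 58.6
```

{"fn": "arm_command", "kwargs": {"rows": [[0,[0.02,0.1,0],[0,0,0.07]],[0,[0.04,0.2,0],[0,0,0.14]],[0,[0.06,0.3,0],[0,0,0.21]],[0,[0.08,0.4,0],[0,0,0.28]],[0,[0.1,0.48,0],[0,0,0.35]],[0,[0.108,0.55,0],[0,0,0.42]],[0,[0.108,0.59,0],[0,0,0.4735]],[0,[0.108,0.6,0],[0,0,0.4735]],[0,[0.108,0.6,0],[0,0,0.4735]],[0,[0.108,0.6,0],[0,0,0.4735]],[0,[0.108,0.6,0],[0,0,0.4735]],[0,[0.108,0.6,0],[0,0,0.4735]]]}}

```text
time: 32.33
tool_pos: [0.5566, 0.0396, 0.1969]
tool_rot: [-0.0, 0.689, 0.724, -0.0]
contact_force: [0.4, -1.2, -0.7]
gripper_width: 0.093
grasp_force: 58.7
```

```bash
python3 -c "
from h import *
station_rod()"
```

```text
32.3333 [0.55664536 0.03959948 0.19688663] [-8.45426595e-05  6.89480422e-01  7.24304279e-01 -2.27934741e-04] 0.0928751673928423
rod axis rel vial2, station mm 43 [ -0.5 -34.5]
rod axis rel vial2, station mm 72 [ -0.2 -34.4]
tcp rel [  0.6 -32.7] zmin 0.16090916168450603
```

Within 0.5 mm of vial 1, so insert it.

{"fn": "arm_command", "kwargs": {"rows": [[0,[0,0,-0.04],[0,0,0]],[0,[0,0,-0.11],[0,0,0]],[0,[0,0,-0.17],[0,0,0]],[0,[0,0,-0.21],[0,0,0]],[0,[0,0,-0.25],[0,0,0]],[0,[0,0,-0.29],[0,0,0]],[0,[0,0,-0.33],[0,0,0]],[0,[0,0,-0.37],[0,0,0]],[0,[0,0,-0.395],[0,0,0]],[0,[0,0,-0.408],[0,0,0]],[0,[0,0,-0.408],[0,0,0]],[0,[0,0,-0.408],[0,0,0]]]}}

```text
time: 33.38
tool_pos: [0.5572, 0.0405, 0.0761]
tool_rot: [0.0, 0.689, 0.725, -0.0]
contact_force: [-3.2, 0.8, 5.4]
gripper_width: 0.095
grasp_force: 59.8
```

{"fn": "arm_command", "kwargs": {"rows": [[40,[0,0,0],[0,0,0]],[40,[0,0,0],[0,0,0]],[40,[0,0,0],[0,0,0]],[40,[0,0,0],[0,0,0]],[40,[0,0,0],[0,0,0]],[40,[0,0,0.05],[0,0,0]],[40,[0,0,0.12],[0,0,0]],[40,[0,0,0.22],[0,0,0]],[40,[0,0,0.32],[0,0,0]],[40,[0,0,0.41],[0,0,0]],[40,[0,0,0.41],[0,0,0]],[40,[0,0,0.41],[0,0,0]]]}}

```text
time: 34.38
tool_pos: [0.5582, 0.0404, 0.2004]
tool_rot: [0.002, 0.689, 0.725, 0.002]
contact_force: [-0.0, 0.4, -0.5]
gripper_width: 0.47
grasp_force: 0.0
```

```bash
python3 -c "
from h import *
tops()"
```

```text
vial 0 0  
vial 1 80 [0.129 0.146] [ 0.0033 -0.0019  0.129 ]
vial 2 81 [0.128 0.147] [ 0.0033 -0.0018  0.1281]
vial 3 78 [0.126 0.147] [ 0.0029 -0.0017  0.1261]
vial 4 0  
hood top 1284 [0.511 0.327 0.098]
```

{"fn": "arm_command", "kwargs": {"rows": [[40,[-0.02,-0.1,0],[0,0,-0.07]],[40,[-0.05,-0.22,0],[0,0,-0.14]],[40,[-0.08,-0.35,0],[0,0,-0.21]],[40,[-0.12,-0.47,0],[0,0,-0.28]],[40,[-0.15,-0.57,0],[0,0,-0.35]],[40,[-0.16,-0.607,0],[0,0,-0.42]],[40,[-0.16,-0.607,0],[0,0,-0.4735]]]}}

```text
time: 35.02
tool_pos: [0.5068, -0.1438, 0.1952]
tool_rot: [-0.001, 0.907, 0.421, -0.002]
contact_force: [-0.1, -0.1, -0.2]
gripper_width: 0.471
grasp_force: 0.0
```

{"fn": "arm_command", "kwargs": {"rows": [[40,[-0.02,-0.1,0],[0,0,-0.07]],[40,[-0.05,-0.22,0],[0,0,-0.14]],[40,[-0.08,-0.35,0],[0,0,-0.21]],[40,[-0.12,-0.46,0],[0,0,-0.28]],[40,[-0.15,-0.54,0],[0,0,-0.35]],[40,[-0.161,-0.59,0],[0,0,-0.42]],[40,[-0.161,-0.607,0],[0,0,-0.4735]],[40,[-0.161,-0.607,0],[0,0,-0.4735]],[40,[-0.161,-0.607,-0.1],[0,0,-0.4735]],[40,[-0.161,-0.607,-0.2],[0,0,-0.4735]],[40,[-0.161,-0.607,-0.2],[0,0,-0.4735]],[40,[-0.161,-0.607,-0.2],[0,0,-0.4735]]]}}

```text
time: 36.02
tool_pos: [0.4589, -0.3215, 0.1346]
tool_rot: [-0.003, 0.998, 0.068, -0.002]
contact_force: [-0.5, 0.2, 0.8]
gripper_width: 0.47
grasp_force: 0.0
```

{"fn": "arm_command", "kwargs": {"rows": [[40,[0,0,0],[0,0,0]],[40,[0,0,-0.1],[0,0,0]],[40,[0,0,-0.2],[0,0,0]],[40,[0,0,-0.27],[0,0,0]],[40,[0,0,-0.302],[0,0,0]],[40,[0,0,-0.303],[0,0,0]],[0,[0,0,-0.303],[0,0,0]],[0,[0,0,-0.303],[0,0,0]],[0,[0,0,-0.303],[0,0,0]],[0,[0,0,-0.303],[0,0,0]],[0,[0,0,-0.303],[0,0,0]],[0,[0,0,-0.303],[0,0,0]]]}}

```text
time: 37.02
tool_pos: [0.462, -0.3245, 0.0497]
tool_rot: [0.001, 0.998, 0.067, 0.002]
contact_force: [1.0, 2.5, 6.3]
gripper_width: 0.098
grasp_force: 58.6
```

{"fn": "arm_command", "kwargs": {"rows": [[0,[0,0,0.03],[0,0,0]],[0,[0,0,0.1],[0,0,0]],[0,[0,0,0.2],[0,0,0]],[0,[0,0,0.3],[0,0,0]],[0,[0,0,0.4],[0,0,0]],[0,[0,0,0.47],[0,0,0]],[0,[0,0,0.5],[0,0,0]],[0,[0,0,0.5],[0,0,0]]]}}

```text
time: 37.68
tool_pos: [0.4618, -0.3251, 0.2008]
tool_rot: [0.003, 0.998, 0.067, 0.002]
contact_force: [0.2, -0.5, 0.1]
gripper_width: 0.093
grasp_force: 58.6
```

{"fn": "arm_command", "kwargs": {"rows": [[0,[0.01,0.05,0],[0,0,0.05]],[0,[0.03,0.15,0],[0,0,0.1]],[0,[0.06,0.26,0],[0,0,0.17]],[0,[0.1,0.36,0],[0,0,0.24]],[0,[0.13,0.46,0],[0,0,0.31]],[0,[0.164,0.53,0],[0,0,0.38]],[0,[0.164,0.55,0],[0,0,0.45]],[0,[0.164,0.55,0],[0,0,0.4735]]]}}

```text
time: 38.35
tool_pos: [0.509, -0.1562, 0.1944]
tool_rot: [-0.002, 0.904, 0.429, -0.001]
contact_force: [0.0, -0.8, -0.6]
gripper_width: 0.094
grasp_force: 58.6
```

{"fn": "arm_command", "kwargs": {"rows": [[0,[0.03,0.1,0],[0,0,0.07]],[0,[0.06,0.2,0],[0,0,0.14]],[0,[0.09,0.3,0],[0,0,0.21]],[0,[0.12,0.4,0],[0,0,0.28]],[0,[0.15,0.46,0],[0,0,0.35]],[0,[0.164,0.51,0],[0,0,0.42]],[0,[0.164,0.54,0],[0,0,0.4735]],[0,[0.164,0.55,0],[0,0,0.4735]],[0,[0.164,0.55,0],[0,0,0.4735]],[0,[0.164,0.55,0],[0,0,0.4735]],[0,[0.164,0.55,0],[0,0,0.4735]],[0,[0.164,0.55,0],[0,0,0.4735]]]}}

```text
time: 39.35
tool_pos: [0.5587, 0.0056, 0.1966]
tool_rot: [-0.0, 0.689, 0.724, -0.0]
contact_force: [0.2, -0.5, -0.2]
gripper_width: 0.091
grasp_force: 58.7
```

```bash
python3 -c "
from h import *
station_rod()"
```

```text
39.35 [0.55868923 0.0056057  0.19662885] [-1.15971516e-04  6.89407440e-01  7.24373759e-01 -1.59090011e-04] 0.09138549938990695
rod axis rel vial2, station mm 42 [ -0.1 -69. ]
rod axis rel vial2, station mm 76 [ -0.5 -69.1]
tcp rel [  0.8 -66.7] zmin 0.16108436585459507
```

Shift by +1 mm in y, then insert.

{"fn": "arm_command", "kwargs": {"rows": [[0,[0,0.003,-0.04],[0,0,0]],[0,[0,0.003,-0.11],[0,0,0]],[0,[0,0.003,-0.17],[0,0,0]],[0,[0,0.003,-0.21],[0,0,0]],[0,[0,0.003,-0.25],[0,0,0]],[0,[0,0.003,-0.29],[0,0,0]],[0,[0,0.003,-0.33],[0,0,0]],[0,[0,0.003,-0.37],[0,0,0]],[0,[0,0.003,-0.395],[0,0,0]],[0,[0,0.003,-0.408],[0,0,0]],[0,[0,0.003,-0.408],[0,0,0]],[0,[0,0.003,-0.408],[0,0,0]]]}}

```text
time: 40.4
tool_pos: [0.5593, 0.0072, 0.0757]
tool_rot: [0.0, 0.689, 0.725, 0.0]
contact_force: [-2.0, -0.1, 4.6]
gripper_width: 0.097
grasp_force: 59.7
```

{"fn": "arm_command", "kwargs": {"rows": [[40,[0,0,0],[0,0,0]],[40,[0,0,0],[0,0,0]],[40,[0,0,0],[0,0,0]],[40,[0,0,0],[0,0,0]],[40,[0,0,0],[0,0,0]],[40,[0,0,0.05],[0,0,0]],[40,[0,0,0.12],[0,0,0]],[40,[0,0,0.25],[0,0,0]],[40,[0,0,0.38],[0,0,0]],[40,[0,0,0.51],[0,0,0]],[40,[0,0,0.64],[0,0,0]],[40,[0,0,0.7],[0,0,0]]]}}

```text
time: 41.4
tool_pos: [0.5608, 0.007, 0.2912]
tool_rot: [0.004, 0.689, 0.725, 0.003]
contact_force: [1.6, -0.0, 0.1]
gripper_width: 0.465
grasp_force: 0.0
```

```bash
python3 - <<'E'
from h import *
tops()
s=monitor.state(); print(s['time'],s['tool_pos'],s['tool_rot'])
w=grab('wrist'); a=grab('top'); b=load('scene'); Pw=cloud(w)
# hood on the mat: handle & top from top + scene clouds
for n,f in (('top',a),('scene',b),('wrist',w)):
    C=cloud(f); R=(abs(C[...,0]-.48)<.2)&(C[...,1]>.2)&(C[...,1]<.48)
    m=(R&(C[...,2]>.124)&(C[...,2]<.142)).astype(np.uint8)
    if m.sum()<30: continue
    v,u=np.nonzero(m); W=(C[m>0][:,:2]*1000).astype(np.float32); print(n,len(W),'handle',cv2.minAreaRect(W),'z',np.percentile(C[m>0][:,2],90).round(3))
    m=(R&(C[...,2]>.09)&(C[...,2]<.105)); W=(C[m][:,:2]*1000).astype(np.float32); print('  topface',cv2.minAreaRect(W))
# lever: steel pointer/knob/clip in wrist view
c=w['color'].astype(int); z=Pw[...,2]
m=(z>.085)&(z<.11)&(abs(Pw[...,0]-.56)<.12)&(Pw[...,1]<-.05)&(Pw[...,1]>-.2)&(c.max(2)<70)
print('knob top',m.sum(),np.median(Pw[m],0))
o=np.hstack([cv2.resize(a['color'][125:225,270:370,::-1],None,fx=4,fy=4,interpolation=2),cv2.resize(w['color'][180:380,180:380,::-1],None,fx=2,fy=2)])
cv2.imwrite('pics/c7.png',o)
E
```

```text
vial 0 80 [0.13  0.147] [ 0.0031 -0.0008  0.1297]
vial 1 83 [0.128 0.147] [ 0.0036 -0.0022  0.1279]
vial 2 83 [0.127 0.146] [ 0.0032 -0.0012  0.1269]
vial 3 76 [0.126 0.147] [ 0.0028 -0.0016  0.1264]
vial 4 0  
hood top 1436 [0.561 0.313 0.098]
41.45 [0.56187149 0.00691839 0.29386892] [0.00523886 0.68867175 0.72504382 0.00390383]
top 308 handle ((534.0181274414062, 326.8596496582031), (78.92649841308594, 15.215086936950684), 8.079485893249512) z 0.134
  topface ((534.9423828125, 327.1401062011719), (199.00869750976562, 93.55147552490234), 8.397048950195312)
scene 170 handle ((533.3255615234375, 326.6454772949219), (81.2129135131836, 19.06109619140625), 11.095235824584961) z 0.134
  topface ((533.818603515625, 327.3435363769531), (200.1846923828125, 97.62791442871094), 8.355024337768555)
knob top 123 [ 0.51031743 -0.09551192  0.09501158]
```

View pics/c7.png

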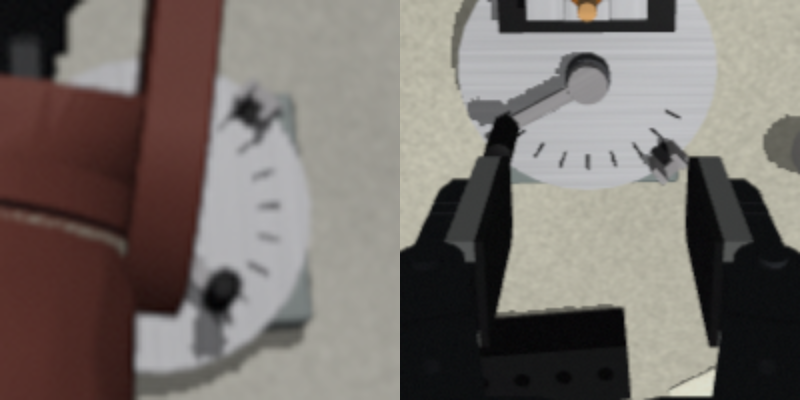

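The crop shows the lever knob still parked at (222,288) on the left and the clip at (250,110). All 4 swabs are home. The hood has been knocked to (0.534, 0.327), yaw 8.3°, but still stands upright, so I'll fetch it from there.

{"fn": "arm_command", "kwargs": {"rows": [[60,[-0.005,0.06,0],[0,0,0.07]],[60,[-0.01,0.15,0],[0,0,0.14]],[60,[-0.02,0.25,0],[0,0,0.21]],[60,[-0.03,0.35,0],[0,0,0.28]],[60,[-0.04,0.45,0],[0,0,0.35]],[60,[-0.041,0.533,0],[0,0,0.42]],[60,[-0.041,0.533,0],[0,0,0.49]],[60,[-0.041,0.533,0],[0,0,0.53]]]}}

```text
time: 42.22
tool_pos: [0.5451, 0.1685, 0.2812]
tool_rot: [-0.002, 0.333, 0.943, -0.001]
contact_force: [-0.3, -0.9, -0.4]
gripper_width: 0.703
grasp_force: 0.0
```

{"fn": "arm_command", "kwargs": {"rows": [[60,[-0.005,0.08,0],[0,0,0.07]],[60,[-0.01,0.17,0],[0,0,0.14]],[60,[-0.02,0.27,0],[0,0,0.21]],[60,[-0.03,0.37,0],[0,0,0.28]],[60,[-0.04,0.46,0],[0,0,0.35]],[60,[-0.041,0.52,0],[0,0,0.42]],[60,[-0.041,0.533,0],[0,0,0.49]],[60,[-0.041,0.533,0],[0,0,0.53]],[60,[-0.041,0.533,-0.1],[0,0,0.53]],[60,[-0.041,0.533,-0.22],[0,0,0.53]],[60,[-0.041,0.533,-0.33],[0,0,0.53]],[60,[-0.041,0.533,-0.33],[0,0,0.53]]]}}

```text
time: 43.22
tool_pos: [0.5283, 0.3243, 0.1735]
tool_rot: [-0.009, -0.073, 0.997, -0.003]
contact_force: [-0.8, -1.0, -2.2]
gripper_width: 0.703
grasp_force: 0.0
```

{"fn": "arm_command", "kwargs": {"rows": [[60,[0,0,0],[0,0,0]],[60,[0,0,0],[0,0,0]]]}}

```text
time: 43.38
tool_pos: [0.5345, 0.3271, 0.1861]
tool_rot: [0.0, -0.073, 0.997, 0.0]
contact_force: [-0.4, 0.1, 0.6]
gripper_width: 0.702
grasp_force: 0.0
```

```bash
python3 - <<'E'
from h import *
s=monitor.state(); print(s['time'],s['tool_pos'],s['tool_rot'],s['gripper_width'])
C=cloud(grab('scene')); R=(abs(C[...,0]-.53)<.15)&(C[...,1]>.2)&(C[...,1]<.48)
m=(R&(C[...,2]>.09)&(C[...,2]<.105)); W=(C[m][:,:2]*1000).astype(np.float32); print('  topface',cv2.minAreaRect(W))
C=cloud(grab('wrist')); R=(abs(C[...,0]-.53)<.15)&(C[...,1]>.2)&(C[...,1]<.48)
m=(R&(C[...,2]>.09)&(C[...,2]<.105)); W=(C[m][:,:2]*1000).astype(np.float32); print('  topface w',cv2.minAreaRect(W))
m=(R&(C[...,2]>.124)&(C[...,2]<.137)); W=(C[m][:,:2]*1000).astype(np.float32); print('  handle w',cv2.minAreaRect(W))
E
```

```text
43.3833 [0.53451371 0.32713348 0.18614684] [ 1.26545895e-04 -7.27393052e-02  9.97350978e-01  5.79805480e-05] 0.7015611365008042
  topface ((534.079345703125, 326.58245849609375), (199.8583984375, 95.89512634277344), 8.250935554504395)
  topface w ((534.4864501953125, 326.44866943359375), (197.88504028320312, 92.49478912353516), 8.348614692687988)
  handle w ((533.7819213867188, 326.1426086425781), (79.415283203125, 13.606395721435547), 8.622640609741211)
```

{"fn": "arm_command", "kwargs": {"rows": [[60,[0,0,-0.1],[0,0,0]],[60,[0,0,-0.2],[0,0,0]],[60,[0,0,-0.28],[0,0,0]],[60,[0,0,-0.34],[0,0,0]],[60,[0,0,-0.385],[0,0,0]],[60,[0,0,-0.385],[0,0,0]],[0,[0,0,-0.385],[0,0,0]],[0,[0,0,-0.385],[0,0,0]],[0,[0,0,-0.385],[0,0,0]],[0,[0,0,-0.385],[0,0,0]],[0,[0,0,-0.385],[0,0,0]],[0,[0,0,-0.385],[0,0,0]]]}}

```text
time: 44.48
tool_pos: [0.5357, 0.3272, 0.0723]
tool_rot: [0.002, -0.073, 0.997, 0.0]
contact_force: [-0.5, -2.5, 5.5]
gripper_width: 0.148
grasp_force: 61.0
```

{"fn": "arm_command", "kwargs": {"rows": [[0,[0,0,0],[0,0,0]],[0,[0,0,0.05],[0,0,0]],[0,[0,0,0.15],[0,0,0]],[0,[0,0,0.25],[0,0,0]],[0,[0,0,0.35],[0,0,0]],[0,[0,0,0.45],[0,0,0]],[0,[0,0,0.55],[0,0,0]],[0,[0,0,0.64],[0,0,0]],[0,[0,0,0.64],[0,0,0]],[0,[0,0,0.64],[0,0,0]]]}}

```text
time: 45.32
tool_pos: [0.5348, 0.3275, 0.2633]
tool_rot: [0.001, -0.073, 0.997, 0.001]
contact_force: [-0.3, 1.0, -3.1]
gripper_width: 0.149
grasp_force: 59.9
```

```bash
python3 - <<'E'
from h import *
s=monitor.state(); print(s['time'],s['tool_pos'],s['tool_rot'],s['gripper_width'])
C=cloud(grab('scene')); R=(abs(C[...,0]-.53)<.15)&(C[...,1]>.2)&(C[...,1]<.48)
m=(R&(C[...,2]>.27)&(C[...,2]<.31)); W=(C[m][:,:2]*1000).astype(np.float32); print(np.percentile(C[m][:,2],[5,50,95]),'topface',cv2.minAreaRect(W))
E
```

```text
45.3167 [0.53481645 0.32746964 0.26333667] [ 1.38013495e-03 -7.28255537e-02  9.97343523e-01  6.55847769e-04] 0.148502268187148
[0.27257094 0.28887068 0.30207507] topface ((533.111083984375, 326.77630615234375), (199.80792236328125, 96.80768585205078), 8.691108703613281)
```

{"fn": "arm_command", "kwargs": {"rows": [[0,[0.003,-0.04,0],[0,0,-0.06]],[0,[0.008,-0.1,0],[0,0,-0.13]],[0,[0.015,-0.17,0],[0,0,-0.2]],[0,[0.02,-0.24,0],[0,0,-0.27]],[0,[0.025,-0.31,0],[0,0,-0.34]],[0,[0.03,-0.37,0],[0,0,-0.41]],[0,[0.034,-0.423,0],[0,0,-0.48]],[0,[0.034,-0.423,0],[0,0,-0.529]]]}}

```text
time: 46.03
tool_pos: [0.5431, 0.1971, 0.2577]
tool_rot: [-0.002, 0.34, 0.941, -0.002]
contact_force: [0.4, 0.3, -3.1]
gripper_width: 0.146
grasp_force: 59.8
```

{"fn": "arm_command", "kwargs": {"rows": [[0,[0.003,-0.05,0],[0,0,-0.06]],[0,[0.008,-0.12,0],[0,0,-0.13]],[0,[0.015,-0.19,0],[0,0,-0.2]],[0,[0.02,-0.26,0],[0,0,-0.27]],[0,[0.025,-0.32,0],[0,0,-0.34]],[0,[0.03,-0.37,0],[0,0,-0.41]],[0,[0.034,-0.4,0],[0,0,-0.47]],[0,[0.034,-0.423,0],[0,0,-0.51]],[0,[0.034,-0.423,0],[0,0,-0.529]],[0,[0.034,-0.423,0],[0,0,-0.529]],[0,[0.034,-0.423,0],[0,0,-0.529]],[0,[0.034,-0.423,0],[0,0,-0.529]]]}}

```text
time: 47.03
tool_pos: [0.5538, 0.0734, 0.2599]
tool_rot: [-0.001, 0.687, 0.726, -0.001]
contact_force: [0.4, 0.3, -2.8]
gripper_width: 0.154
grasp_force: 59.8
```

```bash
cat > hood.py <<'E'
from h import *
import sys
s=monitor.state(); print(s['time'],s['tool_pos'],s['tool_rot'],s['gripper_width'],s['contact_force'])
zt=float(sys.argv[1])
for n in ('scene','wrist'):
    C=cloud(grab(n)); R=(abs(C[...,0]-.55)<.09)&(abs(C[...,1]-.07)<.15)
    m=(R&(abs(C[...,2]-zt)<.012)); W=(C[m][:,:2]*1000).astype(np.float32)
    if len(W)>50: print(n,len(W),np.median(C[m][:,2]),'topface',cv2.minAreaRect(W))
E
python3 hood.py .289
```

```text
47.0333 [0.55381544 0.07343832 0.25991284] [-0.00124274  0.68720877  0.72645809 -0.00110003] 0.15417585816794657 [ 0.42903906  0.29846193 -2.84185319]
scene 2215 0.2854082863905684 topface ((553.76416015625, 75.35578918457031), (94.48511505126953, 199.5546875), 3.4104344844818115)
wrist 47617 0.28554789009724957 topface ((554.4063720703125, 85.41766357421875), (92.41095733642578, 176.164794921875), 3.1833584308624268)
```

{"fn": "arm_command", "kwargs": {"rows": [[0,[0.001,-0.008,0],[0,0,0]],[0,[0.001,-0.008,0],[0,0,0]],[0,[0.001,-0.008,-0.05],[0,0,0]],[0,[0.001,-0.008,-0.1],[0,0,0]],[0,[0.001,-0.008,-0.15],[0,0,0]],[0,[0.001,-0.008,-0.2],[0,0,0]],[0,[0.001,-0.008,-0.24],[0,0,0]],[0,[0.001,-0.008,-0.25],[0,0,0]],[0,[0.001,-0.008,-0.25],[0,0,0]],[0,[0.001,-0.008,-0.25],[0,0,0]]]}}

```text
time: 47.97
tool_pos: [0.5554, 0.0708, 0.1877]
tool_rot: [0.0, 0.688, 0.726, 0.0]
contact_force: [-0.7, 0.7, -2.6]
gripper_width: 0.151
grasp_force: 59.8
```

```bash
python3 hood.py .211
```

```text
47.9667 [0.55537309 0.07083721 0.18771518] [3.40078790e-04 6.87555573e-01 7.26131613e-01 3.15673524e-04] 0.15090005413885285 [-0.71047489  0.69378135 -2.58746397]
scene 2326 0.2130774295452692 topface ((555.1701049804688, 73.4405746459961), (95.94222259521484, 200.46197509765625), 2.840857744216919)
wrist 47485 0.21331144519442669 topface ((555.842041015625, 82.93891906738281), (92.47859954833984, 175.7076873779297), 3.1702122688293457)
```

{"fn": "arm_command", "kwargs": {"rows": [[0,[-0.002,-0.001,-0.03],[0,0,0]],[0,[-0.002,-0.001,-0.06],[0,0,0]],[0,[-0.002,-0.001,-0.09],[0,0,0]],[0,[-0.002,-0.001,-0.12],[0,0,0]],[0,[-0.002,-0.001,-0.145],[0,0,0]],[0,[-0.002,-0.001,-0.16],[0,0,0]],[0,[-0.002,-0.001,-0.172],[0,0,0]],[0,[-0.002,-0.001,-0.176],[0,0,0]],[0,[-0.002,-0.001,-0.176],[0,0,0]],[0,[-0.002,-0.001,-0.176],[0,0,0]]]}}

```text
time: 48.9
tool_pos: [0.5547, 0.0705, 0.1347]
tool_rot: [0.0, 0.688, 0.726, 0.0]
contact_force: [0.6, 0.4, -2.8]
gripper_width: 0.149
grasp_force: 59.8
```

```bash
python3 hood.py .160
```

```text
48.9 [0.55472358 0.07053398 0.13466456] [2.81047486e-04 6.87589965e-01 7.26099089e-01 2.71798824e-04] 0.14880080366308807 [ 0.55665913  0.38026239 -2.81228498]
scene 2192 0.1601165922045395 topface ((555.0952758789062, 73.31561279296875), (94.954833984375, 201.5211639404297), 2.3429105281829834)
wrist 47542 0.1598726561375281 topface ((554.9962768554688, 82.55210876464844), (92.6309585571289, 175.83834838867188), 3.032524347305298)
```

{"fn": "arm_command", "kwargs": {"rows": [[0,[0,0,-0.005],[0,0,0]],[60,[0,0,-0.005],[0,0,0]],[60,[0,0,-0.005],[0,0,0]],[60,[0,0,-0.005],[0,0,0]],[60,[0,0,-0.005],[0,0,0]],[60,[0,0,-0.005],[0,0,0]],[60,[0,0,0.05],[0,0,0]],[60,[0,0,0.12],[0,0,0]],[60,[0,0,0.24],[0,0,0]],[60,[0,0,0.36],[0,0,0]],[60,[0,0,0.48],[0,0,0]],[60,[0,0,0.48],[0,0,0]]]}}

```text
time: 50.0
tool_pos: [0.5581, 0.0705, 0.2884]
tool_rot: [0.006, 0.688, 0.726, 0.005]
contact_force: [0.7, -0.4, 2.0]
gripper_width: 0.701
grasp_force: 0.0
```

{"fn": "arm_command", "kwargs": {"rows": [[0,[0.03,-0.1,0],[0,0,0]],[0,[0.03,-0.25,0],[0,0,0]],[0,[0.03,-0.37,0],[0,0,0]],[0,[0.03,-0.47,0],[0,0,0]],[0,[0.03,-0.5,0],[0,0,0]],[0,[0.03,-0.5,0],[0,0,0]],[0,[0.03,-0.5,0],[0,0,0]]]}}

```text
time: 50.58
tool_pos: [0.5634, -0.0792, 0.2782]
tool_rot: [-0.0, 0.688, 0.726, 0.0]
contact_force: [0.0, 0.2, -0.0]
gripper_width: 0.0
grasp_force: 0.0
```

```bash
python3 hood.py .158; python3 - <<'E'
from h import *
w=load('wrist'); C=cloud(w); z=C[...,2]; c=w['color'].astype(int); val=c.max(2)
cam=-w['R'].T@w['t']; print('cam',cam)
ax=np.array([.5619,-.0676]); rr=np.hypot(C[...,0]-ax[0],C[...,1]-ax[1])
def ang(p): return np.degrees(np.arctan2(p[1]-ax[1],p[0]-ax[0])).round(1), (np.hypot(*(p-ax))*1000).round(1)
m=(z>.052)&(z<.066)&(rr<.03); print('hub',m.sum(),np.median(C[m],0).round(4), np.percentile(C[m],[2,98],0).round(4))
m=(z>.088)&(z<.105)&(rr<.085)&(rr>.04); p=np.median(C[m],0) if m.sum() else None; print('knob top',m.sum(),p, ang(p[:2]) if p is not None else '')
m=(z>.043)&(z<.075)&(rr<.1)&(rr>.068); 
n,l,s,ct=cv2.connectedComponentsWithStats(m.astype(np.uint8))
for i in range(1,n):
    if s[i,4]>5: q=C[l==i]; pm=np.median(q,0); print('high bits',s[i],pm.round(4),ang(pm[:2]))
u,v=proj(w,(*ax,.045)); print(u,v)
x0,y0=int(u)-100,int(v)-90; cv2.imwrite('pics/c8.png',cv2.resize(w['color'][max(y0,0):y0+200,x0:x0+200,::-1],None,fx=3,fy=3)[:600]); print(x0,y0)
E
```

```text
50.5833 [ 0.56338638 -0.07921639  0.27815108] [-2.69230019e-04  6.87821126e-01  7.25880115e-01  2.91536635e-04] 0.00013935653886791154 [ 0.01490541  0.18106443 -0.03497312]
scene 2210 0.1578303552565965 topface ((554.855224609375, 73.15496826171875), (95.15841674804688, 200.26004028320312), 2.798276901245117)
wrist 13743 0.15718011758070966 topface ((558.3139038085938, 22.34697723388672), (92.21992492675781, 98.40674591064453), 3.1320133209228516)
cam [ 0.56007737 -0.00311573  0.45743672]
hub 502 [ 0.5594 -0.0705  0.0548] [[ 0.5379 -0.0837  0.0524]
 [ 0.5739 -0.0561  0.0566]]
knob top 218 [ 0.51070831 -0.09952126  0.09554556] (np.float64(-148.1), np.float64(60.3))
high bits [323 197  10  12  55] [ 0.6255 -0.1188  0.0529] (np.float64(-38.8), np.float64(81.6))
high bits [312 206  11  12  61] [ 0.614  -0.1306  0.0527] (np.float64(-50.4), np.float64(81.8))
277.8152006106947 157.42448473191308
177 67
```

View pics/c8.png

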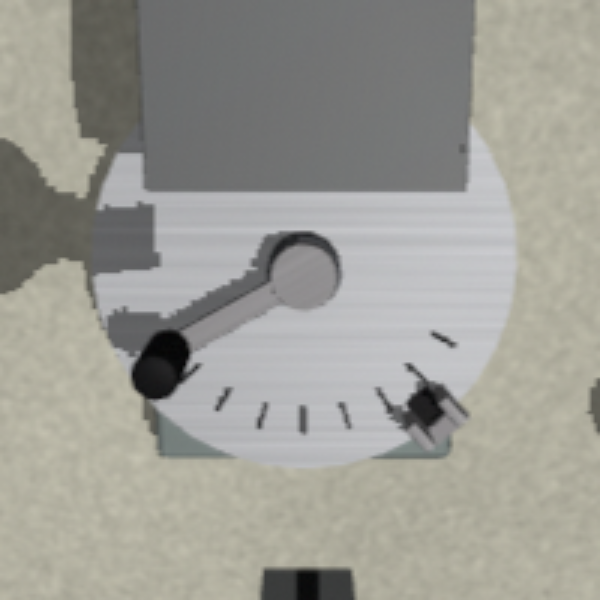

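The hood is seated, its top at 0.158. In the crop the hub is at (305,272), the knob top at (158,378) and the clip prongs at (412,430) and (450,405). The clip direction is −44.6° in world and the lever points at −148.1°. I'll cage the knob loosely between the pads and swing it round the arc.

{"fn": "arm_command", "kwargs": {"rows": [[45,[-0.02,-0.01,0],[0,0,-0.07]],[45,[-0.05,-0.02,0],[0,0,-0.14]],[45,[-0.09,-0.04,0],[0,0,-0.21]],[45,[-0.13,-0.05,0],[0,0,-0.28]],[45,[-0.178,-0.069,0],[0,0,-0.35]],[45,[-0.178,-0.069,0],[0,0,-0.42]],[45,[-0.178,-0.069,0],[0,0,-0.49]],[45,[-0.178,-0.069,0],[0,0,-0.56]],[45,[-0.178,-0.069,0],[0,0,-0.63]],[45,[-0.178,-0.069,0],[0,0,-0.679]],[45,[-0.178,-0.069,0],[0,0,-0.679]],[45,[-0.178,-0.069,0],[0,0,-0.679]]]}}

```text
time: 51.68
tool_pos: [0.5101, -0.099, 0.2783]
tool_rot: [-0.0, 0.961, 0.278, 0.0]
contact_force: [0.5, -0.6, -0.4]
gripper_width: 0.524
grasp_force: 0.0
```

{"fn": "arm_command", "kwargs": {"rows": [[45,[0,0,-0.1],[0,0,0]],[45,[0,0,-0.22],[0,0,0]],[45,[0,0,-0.34],[0,0,0]],[45,[0,0,-0.45],[0,0,0]],[45,[0,0,-0.5],[0,0,0]],[45,[0,0,-0.5],[0,0,0]],[45,[0,0,-0.5],[0,0,0]]]}}

```text
time: 52.27
tool_pos: [0.5096, -0.0995, 0.1276]
tool_rot: [-0.001, 0.961, 0.277, -0.001]
contact_force: [1.2, 0.4, 0.6]
gripper_width: 0.525
grasp_force: 0.0
```

```bash
python3 - <<'E'
from h import *
s=monitor.state(); print(s['time'],s['tool_pos'],s['tool_rot'],s['gripper_width'])
q=s['tool_rot']; n=q[1:3]/np.linalg.norm(q[1:3]); a=2*np.degrees(np.arctan2(n[1],n[0])); print('tool y yaw',a-90)
b=grab('scene'); Q=cloud(b)
m=(abs(Q[...,0]-.51)<.03)&(abs(Q[...,1]+.1)<.03)&(Q[...,2]>.07)&(Q[...,2]<.1); print('knob',m.sum(),np.median(Q[m],0).round(4))
m=(abs(Q[...,0]-.51)<.05)&(abs(Q[...,1]+.1)<.05)&(Q[...,2]>.105)&(Q[...,2]<.25); print('tips z',m.sum(),np.percentile(Q[m][:,2],[0,1,5]))
E
```

```text
52.2667 [ 0.50955525 -0.09952065  0.12763609] [-5.43671709e-04  9.60965920e-01  2.76665356e-01 -6.97445623e-04] 0.525177567340029
tool y yaw -57.87742089952699
knob 108 [ 0.5135 -0.1018  0.0882]
tips z 850 [0.16638561 0.16869058 0.17437576]
```

{"fn": "arm_command", "kwargs": {"rows": [[45,[0,0,-0.07],[0,0,0]],[45,[0,0,-0.14],[0,0,0]],[45,[0,0,-0.2],[0,0,0]],[45,[0,0,-0.25],[0,0,0]],[45,[0,0,-0.29],[0,0,0]],[45,[0,0,-0.31],[0,0,0]],[25,[0,0,-0.31],[0,0,0]],[25,[0,0,-0.31],[0,0,0]],[25,[0,0,-0.31],[0,0,0]],[25,[0,0,-0.31],[0,0,0]]]}}

```text
time: 53.15
tool_pos: [0.5111, -0.1006, 0.0367]
tool_rot: [0.001, 0.961, 0.276, 0.001]
contact_force: [-0.7, 0.7, 1.4]
gripper_width: 0.293
grasp_force: 0.0
```

```bash
python3 - <<'E'
import numpy as np
# arc rows: centre axis, start phi -148.1 at r 62 -> end -44.6 ; two calls of 12 rows (each 51.75deg)
ax=np.array([.5619,-.0676]);r=.062
p=lambda a: ax+r*np.array([np.cos(np.radians(a)),np.sin(np.radians(a))])
for a0 in (-148.1,-96.35):
    print(a0,[(np.round((p(a0+k*51.75/12)-p(a0))/.3,3).tolist(), round(k*51.75/12/90,3)) for k in range(1,13)])
E
```

```text
-148.1 [([0.009, -0.013], 0.048), ([0.018, -0.025], 0.096), ([0.029, -0.037], 0.144), ([0.04, -0.047], 0.192), ([0.052, -0.057], 0.24), ([0.065, -0.066], 0.287), ([0.079, -0.073], 0.335), ([0.093, -0.08], 0.383), ([0.107, -0.086], 0.431), ([0.122, -0.09], 0.479), ([0.137, -0.094], 0.527), ([0.153, -0.096], 0.575)]
-96.35 [([0.016, -0.001], 0.048), ([0.031, -0.001], 0.096), ([0.047, 0.0], 0.144), ([0.062, 0.002], 0.192), ([0.077, 0.006], 0.24), ([0.092, 0.011], 0.287), ([0.106, 0.016], 0.335), ([0.12, 0.023], 0.383), ([0.134, 0.031], 0.431), ([0.147, 0.04], 0.479), ([0.159, 0.05], 0.527), ([0.17, 0.06], 0.575)]
```

{"fn": "arm_command", "kwargs": {"rows": [[25,[0.009,-0.013,0],[0,0,0.048]],[25,[0.018,-0.025,0],[0,0,0.096]],[25,[0.029,-0.037,0],[0,0,0.144]],[25,[0.04,-0.047,0],[0,0,0.192]],[25,[0.052,-0.057,0],[0,0,0.24]],[25,[0.065,-0.066,0],[0,0,0.287]],[25,[0.079,-0.073,0],[0,0,0.335]],[25,[0.093,-0.08,0],[0,0,0.383]],[25,[0.107,-0.086,0],[0,0,0.431]],[25,[0.122,-0.09,0],[0,0,0.479]],[25,[0.137,-0.094,0],[0,0,0.527]],[25,[0.153,-0.096,0],[0,0,0.575]]]}}

```text
time: 54.15
tool_pos: [0.5559, -0.1288, 0.0358]
tool_rot: [-0.0, 0.743, 0.669, -0.0]
contact_force: [-0.9, 1.7, 1.1]
gripper_width: 0.297
grasp_force: 1.0
```

{"fn": "arm_command", "kwargs": {"rows": [[25,[0.016,-0.001,0],[0,0,0.048]],[25,[0.031,-0.001,0],[0,0,0.096]],[25,[0.047,0,0],[0,0,0.144]],[25,[0.062,0.002,0],[0,0,0.192]],[25,[0.077,0.006,0],[0,0,0.24]],[25,[0.092,0.011,0],[0,0,0.287]],[25,[0.106,0.016,0],[0,0,0.335]],[25,[0.12,0.023,0],[0,0,0.383]],[25,[0.134,0.031,0],[0,0,0.431]],[25,[0.147,0.04,0],[0,0,0.479]],[25,[0.159,0.05,0],[0,0,0.527]],[25,[0.17,0.06,0],[0,0,0.575]]]}}

```text
time: 55.15
tool_pos: [0.6066, -0.111, 0.0356]
tool_rot: [-0.001, 0.377, 0.926, -0.0]
contact_force: [-2.1, -0.1, -0.6]
gripper_width: 0.292
grasp_force: 1.0
```

{"fn": "arm_command", "kwargs": {"rows": [[25,[0,0,0],[0,0,0]],[25,[0,0,0],[0,0,0]],[25,[0,0,0],[0,0,0]]]}}

```text
time: 55.4
tool_pos: [0.6073, -0.1112, 0.0358]
tool_rot: [0.001, 0.379, 0.925, 0.0]
contact_force: [0.5, -0.3, -0.0]
gripper_width: 0.299
grasp_force: 0.0
```

```bash
cat > lev.py <<'E'
from h import *
s=monitor.state(); print(s['time'],s['tool_pos'],s['tool_rot'],s['gripper_width'],s['contact_force'])
ax=np.array([.5619,-.0676])
for n in ('scene','top','wrist'):
    f=grab(n); C=cloud(f); z=C[...,2]; d=C[...,:2]-ax; r=np.hypot(d[...,0],d[...,1]); a=np.degrees(np.arctan2(d[...,1],d[...,0]))
    m=(z>.043)&(z<.062)&(r>.02)&(r<.048)&(a<0)&(d[...,1]<-.008); print(n,'arm',m.sum(),np.percentile(a[m],[10,50,90]).round(1) if m.sum() else '')
    m=(z>.088)&(z<.104)&(r>.04)&(r<.085)&(f['color'].max(2)<80); print(n,'knob',m.sum(),(np.median(a[m]).round(1),np.median(C[m],0).round(4)) if m.sum() else '')
E
python3 lev.py
```

```text
55.4 [ 0.60728948 -0.11119692  0.03578349] [5.82131645e-04 3.79289415e-01 9.25277901e-01 7.89915152e-05] 0.2989359666825922 [ 0.54667479 -0.32084358 -0.03662542]
scene arm 15 [-45.3 -39.9 -38. ]
scene knob 224 (np.float64(-32.6), array([ 0.6044, -0.105 ,  0.0959]))
top arm 0 
top knob 18 (np.float64(128.9), array([ 0.5142, -0.0083,  0.0975]))
wrist arm 1121 [-53.7 -46.7 -39.7]
wrist knob 6014 (np.float64(-23.6), array([ 0.5943, -0.0914,  0.0959]))
```

{"fn": "arm_command", "kwargs": {"rows": [[0,[0,0,0],[0,0,0]],[0,[0,0,0],[0,0,0]],[0,[0,0,0],[0,0,0]],[0,[0,0,0],[0,0,0]],[45,[0,0,0],[0,0,0]],[45,[0,0,0],[0,0,0]],[45,[0,0,0],[0,0,0]],[45,[0,0,0],[0,0,0]],[45,[0,0,0.04],[0,0,0]],[45,[0,0,0.1],[0,0,0]],[45,[0,0,0.2],[0,0,0]],[45,[0,0,0.3],[0,0,0]]]}}

```text
time: 56.55
tool_pos: [0.606, -0.1106, 0.1258]
tool_rot: [-0.001, 0.379, 0.926, -0.0]
contact_force: [1.2, 0.9, -0.3]
gripper_width: 0.526
grasp_force: 0.0
```

{"fn": "arm_command", "kwargs": {"rows": [[45,[0,0,0.1],[0,0,0]],[45,[0,0,0.2],[0,0,0]],[45,[0,-0.1,0.3],[0,0,0]],[45,[-0.1,-0.2,0.4],[0,0,-0.05]],[45,[-0.2,-0.3,0.5],[0,0,-0.1]],[45,[-0.2,-0.3,0.5],[0,0,-0.15]],[45,[-0.2,-0.3,0.5],[0,0,-0.2]],[45,[-0.2,-0.3,0.5],[0,0,-0.26]],[45,[-0.2,-0.3,0.5],[0,0,-0.32]],[45,[-0.2,-0.3,0.5],[0,0,-0.38]],[45,[-0.2,-0.3,0.5],[0,0,-0.45]],[45,[-0.2,-0.3,0.5],[0,0,-0.46]]]}}

```text
time: 57.55
tool_pos: [0.5469, -0.2009, 0.2762]
tool_rot: [0.0, 0.682, 0.731, 0.0]
contact_force: [-0.3, -0.1, 0.0]
gripper_width: 0.529
grasp_force: 0.0
```

```bash
python3 lev.py; python3 hood.py .158; python3 - <<'E'
from h import *
w=load('wrist'); b=load('scene'); u,v=proj(w,(.5619,-.0676,.045)); print(u,v)
x0=int(np.clip(u-70,0,420)); y0=int(np.clip(v-70,0,280))
cv2.imwrite('pics/c9.png',np.hstack([cv2.resize(w['color'][y0:y0+140,x0:x0+140,::-1],(400,400)),cv2.resize(b['color'][140:300,210:370,::-1],(400,400))]))
E
```

```text
57.55 [ 0.54688299 -0.20091014  0.2762265 ] [4.56331063e-04 6.82155761e-01 7.31206718e-01 2.11910827e-04] 0.5294513934191597 [-0.30134405 -0.14780696  0.00439391]
scene arm 15 [-40.3 -36.9 -34.5]
scene knob 253 (np.float64(58.4), array([ 0.5957, -0.0246,  0.0958]))
top arm 55 [-48.6 -42.3 -35.3]
top knob 72 (np.float64(-42.1), array([ 0.6018, -0.1066,  0.0958]))
wrist arm 268 [-51.6 -44.4 -37.5]
wrist knob 247 (np.float64(-45.1), array([ 0.6055, -0.1114,  0.0958]))
57.7 [ 0.54692206 -0.20089493  0.27577548] [2.85057134e-04 6.80407346e-01 7.32834054e-01 1.10993862e-04] 0.5312775903635197 [ 0.10704086 -0.68792312 -0.36232942]
scene 2206 0.15784138815626286 topface ((554.83935546875, 72.90776062011719), (94.55408477783203, 199.8448944091797), 3.0277175903320312)
301.21758290348316 46.69761625749823
```

View pics/c9.png

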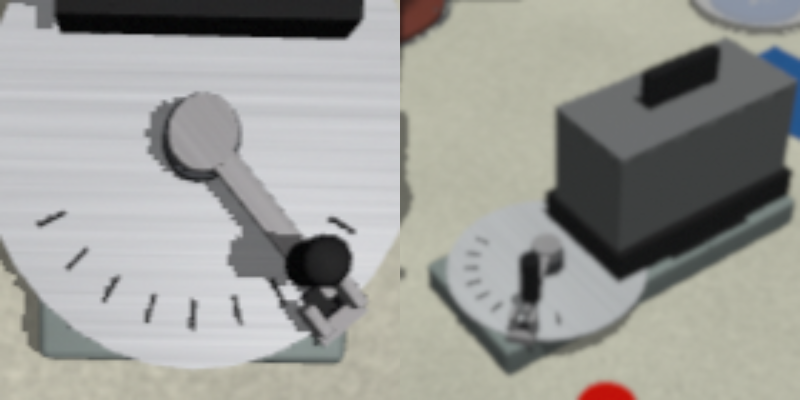

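The knob is at (318,262), in line with the clip at (335,310): lever about −44.6° against the clip's −44.6°. The hood sits fully down with its top at 0.158, and the robot touches nothing.

```bash
python3 -c "
from h import *
print(manip.job_done())"
```

```text
the job is handed in; nothing more can be done
None
```

I handed the job in after about 58 s of robot time. By my camera checks, all 4 swabs are at the bottom of vials 0–3, the hood is fully down on its ledge, the lever is in the notch, and the bottle and cup were never approached. The hand-in returned no verdict.

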